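# Stack the impression cases and lock the carrier

## Task

Build up the column in the transport carrier: take the green impression case and then the orange one from their sloped cradles and set each down gently, level and lid up, squarely on the column, green on the white case and orange on the green, leaving the white case where it stands. Then swing the carrier's hold-down bar over the column until it rests fully home in its catch, and let go. Leave the trays, dish, bite block and bowl where they are.

Things in the scene. Friction and masses are not known exactly. Their poses are not given: they have to be found in the camera images.
- case_white: white closed plastic impression case, box 104 mm long (x), 58 wide (y), 38 high (z), about 0.18 kg, paper patch on the lid (+z); origin at the centre of its underside. It stands level in the carrier as the column's first case, its top 50 mm above the table.
- case_green: green closed plastic impression case, box 104 mm long (x), 58 wide (y), 38 high (z), about 0.18 kg, paper patch on the lid (+z); origin at the centre of its underside. It starts lying lid up on its sloped cradle, tilted 35 degrees towards the robot, its x axis running up the slope away from the robot.
- case_orange: orange closed plastic impression case, box 104 mm long (x), 58 wide (y), 38 high (z), about 0.18 kg, paper patch on the lid (+z); origin at the centre of its underside. It starts lying lid up on its sloped cradle, tilted 35 degrees towards the robot, its x axis running up the slope away from the robot.
- cradle_green: the green case's white drying cradle, fixed, origin on the table under its middle; 40 mm wide, so the case's 58 mm wide sides overhang it and are free for the fingers; slope surface 62 mm above the table at the case's middle; a 16 mm high lip stops the case's lower end. The two cradles may be swapped.
- cradle_orange: the orange case's white drying cradle, fixed, origin on the table under its middle; 40 mm wide, so the case's 58 mm wide sides overhang it and are free for the fingers; slope surface 62 mm above the table at the case's middle; a 16 mm high lip stops the case's lower end. The two cradles may be swapped.
- carrier: fixed aluminium transport carrier, base plate 160 x 62 x 12 mm, origin at the centre of its underside, z up. Hinge post (150 mm high) at +x, catch post (117 mm, with red catch prongs up to 147 mm) at -x, inner faces 60 mm from the middle; the column stands between them on the plate, open on both y sides.
- bar_hinge (a point): axis of the hold-down bar at the top of the hinge post, 137 mm above the table, 66 mm to carrier +x; the axis runs along the carrier's y.
- bar_tab (a point): centre of the red grip tab at the free end of the hold-down bar, 155 mm from the hinge axis; tab 34 mm long, 20 wide (carrier y), 10 thick; the bar is steel, 14 mm wide, 10 thick. Closed, the tab lies level, centred 25 mm beyond the catch post towards carrier -x, and the bar passes 6 mm over a column of three cases.
- hold_bar (a joint): angle of the hold-down bar in rad: 0 = level over the column, fully down in its catch; about 1.57 = standing upright; it starts open, leaning back past upright, and is stiff: it stays where it is left.
- chrome_tray_1: bystander: perforated chrome impression tray, U-shaped with a handle, about 120 x 80 x 16 mm, origin under the middle of the U
- chrome_tray_2: bystander: second perforated chrome impression tray, same size and origin
- quadrant_tray: bystander: yellow plastic quadrant tray, 95 x 32 x 18 mm, origin under its trough
- petri_dish: bystander: glass petri dish, diameter 90 mm, 16 mm high, origin under its centre
- bite_block: bystander: blue silicone bite block, 62 x 28 x 25 mm, origin under its centre
- mixing_bowl: bystander: grey plastic mixing bowl, diameter 110 mm, 60 mm high, origin under its centre
Not all that is in view belongs to the job. There is more than one size of the case_green; the one meant has the size given above.

How it is judged:
On the way, in this order (a step that is already met when the one before it is completed fails the run):
1. the green case lies squarely on the white one and is released (horizontal distance between case_green and case_white below 0.007 m and angle between the x axis of case_green and the x axis of case_white, either way round below 0.09 rad and angle between each of case_green, case_white's own z axis and vertical below 0.06 rad and z of case_green in the frame of case_white between 0.034 and 0.042 m and contact force between the fingers and case_green below 0.2 N and linear speed of case_green below 0.02 m/s and distance of case_white from where it was at the start of the episode below 0.012 m and value of joint hold_bar above 0.5 rad), for 0.2 s.
2. the orange case lies squarely on the green one and is released, the bar still open (horizontal distance between case_green and case_white below 0.007 m and angle between the x axis of case_green and the x axis of case_white, either way round below 0.09 rad and angle between each of case_green, case_orange, case_white's own z axis and vertical below 0.06 rad and z of case_green in the frame of case_white between 0.034 and 0.042 m and horizontal distance between case_orange and case_green below 0.007 m and angle between the x axis of case_orange and the x axis of case_green, either way round below 0.09 rad and z of case_orange in the frame of case_green between 0.034 and 0.042 m and contact force between the fingers and case_orange below 0.2 N and linear speed of case_orange below 0.02 m/s and distance of case_white from where it was at the start of the episode below 0.012 m and value of joint hold_bar above 0.5 rad), for 0.2 s.
3. the hold-down bar is home in its catch (value of joint hold_bar below 0.04 rad), for 0.2 s.
At the end, for the whole second after the job is handed in: green on white and orange on green, each centred within 7 mm and squared within 0.09 rad on the case below, level within 0.06 rad, lid up and resting on it; the white case within 12 mm of its start; the hold-down bar within 0.04 rad of fully closed; everything released and at rest (horizontal distance between case_green and case_white below 0.007 m and angle between the x axis of case_green and the x axis of case_white, either way round below 0.09 rad and angle between each of case_green, case_orange, case_white's own z axis and vertical below 0.06 rad and z of case_green in the frame of case_white between 0.034 and 0.042 m and horizontal distance between case_orange and case_green below 0.007 m and angle between the x axis of case_orange and the x axis of case_green, either way round below 0.09 rad and z of case_orange in the frame of case_green between 0.034 and 0.042 m and distance of case_white from where it was at the start of the episode below 0.012 m and contact force between the fingers and case_green below 0.2 N and linear speed of each of case_green, case_orange below 0.02 m/s and contact force between the fingers and case_orange below 0.2 N and value of joint hold_bar below 0.04 rad); the robot touches nothing.
It fails at once if a tray, the dish, the bite block or the bowl is moved by more than 25 mm (distance of any of chrome_tray_1, chrome_tray_2, quadrant_tray, petri_dish, bite_block, mixing_bowl from where it was at the start of the episode above 0.025 m).
It fails at once if a case is pressed on the column with more than 80 N (contact force between case_green and case_white above 80 N or contact force between case_orange and case_green above 80 N).
It fails at once if the green case is let fall over the carrier (moving faster than 0.4 m/s, not held) (horizontal distance between case_green and carrier below 0.08 m and contact force between the fingers and case_green below 0.1 N and linear speed of case_green above 0.4 m/s).
It fails at once if the orange case is let fall over the carrier (moving faster than 0.4 m/s, not held) (horizontal distance between case_orange and carrier below 0.08 m and contact force between the fingers and case_orange below 0.1 N and linear speed of case_orange above 0.4 m/s).
It also fails if it takes over 72 s, if anything falls off the work surface, if the arm or the gripper's body presses on something with over 40 N, if the wrist force passes 120 N, or if a joint passes its speed limit or range.

## Robot

A 6-joint arm with a two-finger parallel gripper is mounted at the origin on the work surface. World frame = base frame: x ahead of the robot, y to its left, z up, the work surface at z = 0. Lengths are in m, angles in rad, forces in N, time in s.
With the tool pointing down it reaches from about 0.3 to 0.875 m from the base axis. Payload 6.4 kg.
Tool frame: the origin (TCP) lies on the front face of the gripper's body, between the roots of the fingers; the fingertips stand 73 mm ahead of it and the grasp point (between the pads) lies ctrl.pinch_z ahead of it (ctrl.pinch_z is the distance from the TCP to the grasp point, in m); z points along the fingers, x is the direction in which the jaws open and shut, and the axes are right-handed (so a half turn about z gives the same grasp; the last joint's range is limited). The gripper opens to 85 mm and grips with 20 to 120 N. Pads are 22 mm wide; open, the fingers measure 114 mm over their backs; the gripper's body (76 mm by 85 mm) begins 54 mm behind the grasp point. The pads swing forward as they close: fully open they stand 13 mm farther back than shut.
Start: joints at [1.007, 0.181, 1.607, -0, 1.354, -0.206], TCP at [0.201, 0.539, 0.304] pointing down, gripper open.
Joint ranges: [-2.99, 2.99], [-0.89, 2.07], [0.3, 2.58], [-1.14, 4.28], [0, 2.63], [-3.12, 3.12]. Speed limits (rad/s): [2.57, 2.57, 3.01, 3.14, 3.14, 3.14].

## Interface

Orientations are given as a unit quaternion [w, x, y, z].
In Python, from bench import ctrl gives the robot as it stands.
- The arm moves only by the tool move_arm, never from a script. Its argument "rows" is text: rows parted by semicolons, each of 7 numbers parted by spaces: the shift along the tool's x, y, z in cm, then the turn, a rotation vector about the tool's x, y, z in degrees, then the opening, from 0 (shut) to 1 (fully open). In form: x y z rx ry rz grip; .... A call has 1 to 20 rows; each row shifts and turns the commanded pose from where the row before left it, along the tool's axes as they then stand; what a row does not reach is not made up. A row lasts 1/10 s, in which the tool goes at most 50 mm and 8.59 degrees, less where a joint would pass 70% of its speed; a pose out of reach is approached as far as the arm can. A call with a gripper value outside its range is refused whole. The fingers move at their own pace and stop on an object; the grip force is fixed at half the most. Time passes only in rows, so rows that do not move let the fingers close. It gives the time, the measured TCP pose, the force and the opening at its end, in the units of the state.
- ctrl.get_obs(): the state, without advancing time (a new reading comes with each control period).
- ctrl.camera(name): name is "side" or "top" or "wrist"; returns a dict with "color" (420x560x3 uint8, blue, green, red), "fx", "fy", "cx", "cy" (pixels), "k1" (the pictures are not rectified: a ray, as slopes to the right and down, at radius r is drawn at 1 + k1 r^2 times it, then the intrinsics apply), "rvec" (rotation vector, rad) and "tvec" (3), from world to camera coordinates, as OpenCV has them. Camera axes: x right, y down, z forward; pixel columns grow to the right and rows downward; lengths in m; the calibration is good to about 2 mm. A picture is of the moment at which its call begins. There is no depth.
- ctrl.hand_in(): hands the job in, once; it reports no verdict.
Trained networks look in the newest picture that a camera, given by its name, has taken for a name from the list of things; names that differ only in an ending like _2 or _b are one class to them, and where a whole thing is asked for, a point or a joint stands for the part that bears it (a point fixed in the world has none). Each returns a list of dicts, best first, with "confidence" (0 to 1); they miss things now and then, are a little off and sometimes report something else, mostly with a low value. They report only what shows in the picture. A call takes as long as a camera call. They do not tell look-alikes from the thing itself.
- ctrl.look_for(camera, query): "bbox" ([left, top, right, bottom] in pixels, round what is visible of it).
- ctrl.trace(camera, query): "region" (420x560 bool, what is visible of it) and "bbox" ([left, top, right, bottom] in pixels, round what is visible of it).
The state is a dict: "time_s": time; "q": joint angles; "dq": joint speeds; "joint_efforts": joint torques, N m; "eef_pos": TCP position; "eef_rot": TCP orientation; "wrist_force": force on the tool from outside, world axes, zero at the start; "torque": the same for the moment, N m; "opening": opening from 0.0 (shut) to 1.0 (fully open).
Only numpy, scipy, OpenCV 4.12 (cv2) and the standard library are available. Lean on these libraries where they do the work, as an engineer would, in place of code of your own. Each camera call takes 0.05 s, during which the arm holds its last target.

## Working session

There is one attempt and no reset: what is moved stays moved. The work goes in short steps, Python scripts to look and compute and a tool call to move; the robot and the scene stay as the last step left them, time stands still between calls to the robot, and variables do not carry over. Pictures are saved under pics/ and viewed, and the job is handed in when it is done.

Besides the shell and the picture viewer there is one more tool, called by a JSON object that holds its "fn" and its "kwargs", one argument or row to a line. move_arm: Moves the arm, as the interface text tells. Its arguments: {"type":"object","properties":{"rows":{"type":"string"}},"required":["rows"]}

```bash
mkdir -p pics; ls; python3 - <<'E'
from bench import ctrl
import cv2
o=ctrl.get_obs();print(o, ctrl.pinch_z)
for n in ["side","top","wrist"]:
    c=ctrl.camera(n);cv2.imwrite(f"pics/{n}0.png",c["color"])
    print(n,{k:v for k,v in c.items() if k!="color"})
E
```

```text
pics
{'time_s': 0.0, 'q': array([ 1.00672402e+00,  1.81530861e-01,  1.60800914e+00,  1.61303178e-05,
        1.35382387e+00, -2.06275230e-01]), 'dq': array([ 0.00152881, -0.00095782,  0.00034361,  0.00018194, -0.00165282,
       -0.00011935]), 'joint_efforts': array([ 1.14994331e-03, -4.44867110e+01, -3.51338089e+01, -1.58944144e-04,
        9.37525911e-03,  3.46009642e-06]), 'eef_pos': array([0.20110168, 0.53822413, 0.30298923]), 'eef_rot': array([ 3.37802035e-04,  8.21648915e-01,  5.69993225e-01, -8.18687868e-04]), 'wrist_force': array([-0.93993131, -0.03861045, -0.04616659]), 'torque': array([0.01321768, 0.05771248, 0.04051071]), 'opening': 1.001860464947976} 0.0539
side {'fx': 520.4914471463421, 'fy': 520.4914471463421, 'cx': 276.7289991028974, 'cy': 209.17670817451275, 'k1': -0.031309593180339525, 'rvec': array([ 2.3621817 , -0.69760412,  0.23639231]), 'tvec': array([-0.48106135,  0.37545573,  1.51220007])}
top {'fx': 381.01223477411867, 'fy': 381.01223477411867, 'cx': 275.4308920473861, 'cy': 207.54818037555714, 'k1': -0.10507558114175587, 'rvec': array([ 2.17540872, -2.12535331,  0.14255476]), 'tvec': array([0.05030095, 0.63715978, 1.14387722])}
wrist {'fx': 358.02100198742534, 'fy': 358.02100198742534, 'cx': 278.0275822167599, 'cy': 211.66480152284856, 'k1': -0.03176012134388707, 'rvec': array([-2.35293181, -1.63182102, -0.26179383]), 'tvec': array([-0.57316899, -0.04130556,  0.38187727])}
```

View pics/side0.png

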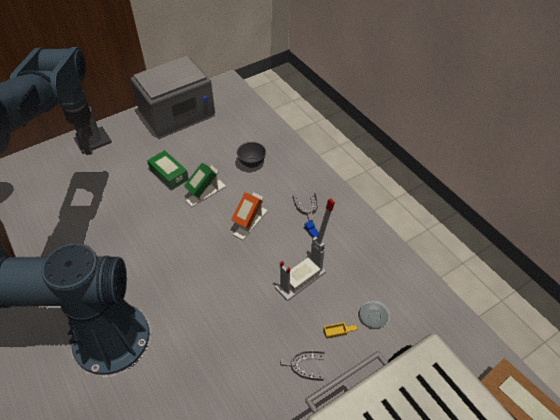

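View pics/top0.png

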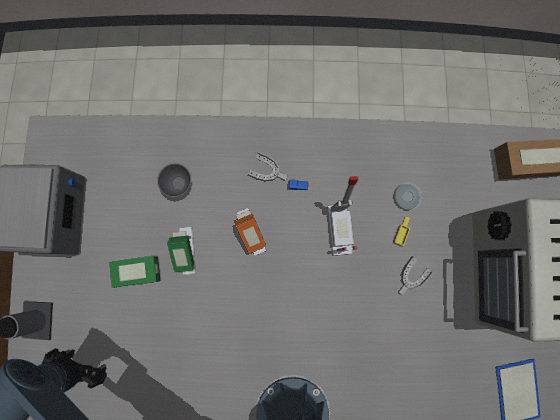

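View pics/wrist0.png

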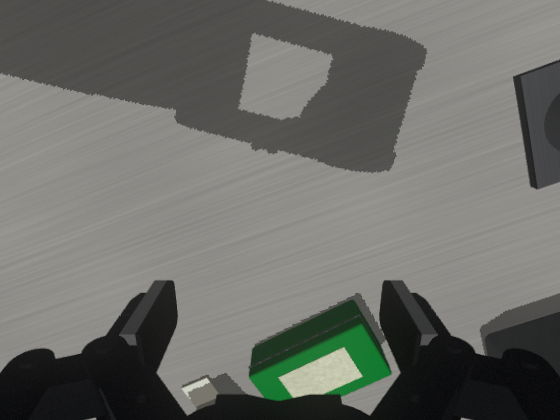

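```bash
cat > h.py <<'E'
import numpy as np, cv2
from scipy.spatial.transform import Rotation as R
from scipy.optimize import minimize, least_squares
def proj(c,P):
    P=np.asarray(P,float).reshape(-1,1,3)
    K=np.array([[c["fx"],0,c["cx"]],[0,c["fy"],c["cy"]],[0,0,1.]])
    return cv2.projectPoints(P,c["rvec"],c["tvec"],K,np.array([c["k1"],0,0,0,0.]))[0].reshape(-1,2)
def ray(c,uv):
    K=np.array([[c["fx"],0,c["cx"]],[0,c["fy"],c["cy"]],[0,0,1.]])
    n=cv2.undistortPoints(np.array(uv,float).reshape(-1,1,2),K,np.array([c["k1"],0,0,0,0.])).reshape(-1,2)
    Rm=cv2.Rodrigues(c["rvec"])[0]
    d=np.c_[n,np.ones(len(n))]@Rm
    o=-Rm.T@c["tvec"]
    return o,d
def onz(c,uv,z):
    o,d=ray(c,uv); return o+d*((z-o[2])/d[:,2])[:,None]
BOX=np.array([[sx*.052,sy*.029,z] for z in (0,.038) for sx in(-1,1) for sy in (-1,1)])
def save(name,img,box=None,s=1):
    if box: l,t,r,b=box; img=img[t:b,l:r]
    cv2.imwrite(name,cv2.resize(img,None,fx=s,fy=s,interpolation=cv2.INTER_CUBIC))
E
python3 - <<'E'
from bench import ctrl
from h import *
import pickle
D={}
for n in ["side","top"]:
    c=ctrl.camera(n); D[n]=c
    for q in ["case_green","case_orange","case_white","bar_tab","cradle_green","carrier"]:
        r=ctrl.trace(n,q); D[n,q]=r
        print(n,q,[(round(x["confidence"],2),np.round(x["bbox"]).tolist()) for x in r])
pickle.dump(D,open("D.pkl","wb"))
save("pics/t1.png",D["top"]["color"],(95,160,375,300),2.85)
save("pics/s1.png",D["side"]["color"],(140,130,350,310),3.3)
E
```

```text
side case_green [(0.89, [148.0, 150.0, 189.0, 188.0]), (0.7, [182.0, 165.0, 220.0, 198.0])]
side case_orange [(0.67, [235.0, 208.0, 261.0, 243.0])]
side case_white [(0.66, [293.0, 259.0, 322.0, 293.0])]
side bar_tab [(0.82, [317.0, 200.0, 336.0, 248.0])]
side cradle_green [(0.66, [190.0, 166.0, 226.0, 210.0]), (0.64, [322.0, 324.0, 357.0, 338.0])]
side carrier [(0.84, [273.0, 202.0, 337.0, 300.0]), (0.25, [184.0, 165.0, 217.0, 197.0])]
top case_green [(0.58, [110.0, 254.0, 163.0, 286.0]), (0.56, [162.0, 235.0, 193.0, 272.0])]
top case_orange [(0.71, [239.0, 214.0, 262.0, 254.0])]
top case_white [(0.87, [332.0, 212.0, 356.0, 248.0]), (0.24, [395.0, 217.0, 410.0, 248.0]), (0.2, [328.0, 176.0, 354.0, 255.0])]
top bar_tab [(0.45, [340.0, 178.0, 356.0, 204.0])]
top cradle_green [(0.74, [175.0, 225.0, 200.0, 276.0])]
top carrier [(0.67, [328.0, 179.0, 354.0, 255.0]), (0.64, [289.0, 180.0, 306.0, 188.0])]
```

View pics/t1.png

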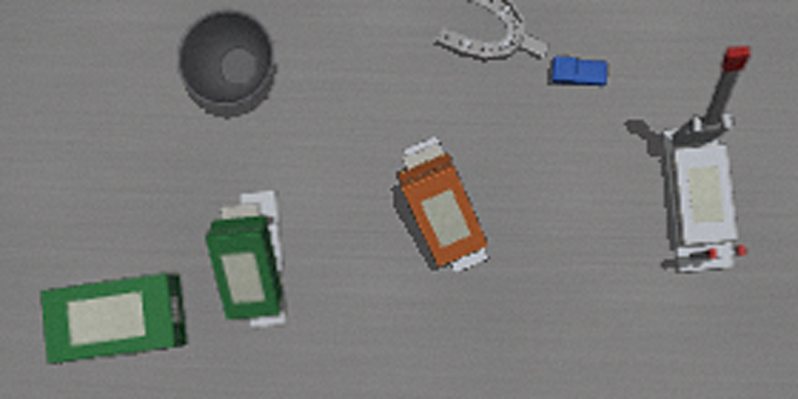

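View pics/s1.png

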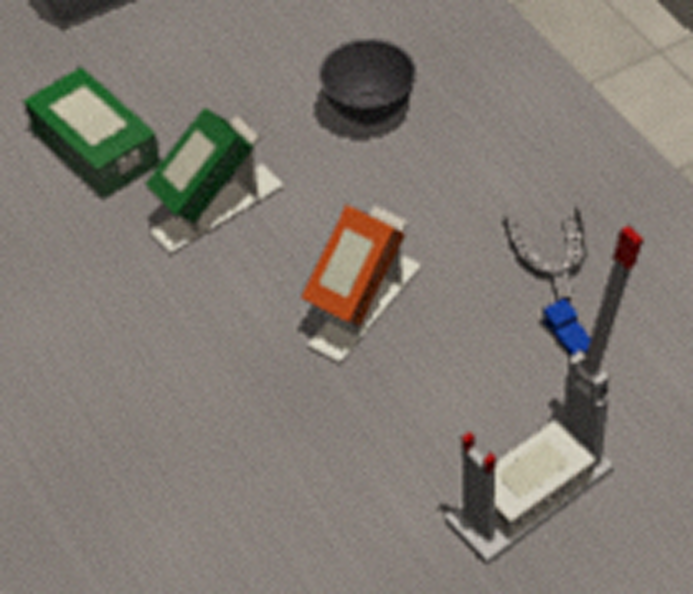

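```bash
cat >> h.py <<'E'
S=4
def hullmask(c,P,shape):
    uv=proj(c,P); h=cv2.convexHull(((uv+.5)*S-.5).astype(np.float32))
    m=np.zeros((shape[0]*S,shape[1]*S),np.uint8)
    cv2.fillPoly(m,[np.round(h*16).astype(np.int32)],1,shift=4)
    return m
def hsvmask(img,lo,hi,box):
    big=cv2.resize(img,None,fx=S,fy=S,interpolation=cv2.INTER_LINEAR)
    m=cv2.inRange(cv2.cvtColor(big,cv2.COLOR_BGR2HSV),np.array(lo),np.array(hi))
    z=np.zeros_like(m); l,t,r,b=[v*S for v in box]; z[t:b,l:r]=m[t:b,l:r]
    cs,_=cv2.findContours(z,cv2.RETR_EXTERNAL,cv2.CHAIN_APPROX_NONE)
    k=max(cs,key=cv2.contourArea); o=np.zeros_like(m); cv2.drawContours(o,[k],-1,1,-1); return o
def pose(p,tilt):
    return R.from_euler('z',p[3])*R.from_euler('y',-tilt),np.array(p[:3])
def iou(a,b): return (a&b).sum()/((a|b).sum())
E
cat > fit1.py <<'E'
from h import *
import pickle
D=pickle.load(open("D.pkl","rb"))
def fit(name,lo,hi,boxes,p0,tilt,cams=("top","side"),offs=(-.015,.0)):
    ms={n:hsvmask(D[n]["color"],lo,hi,boxes[n]) for n in boxes}
    def cost(p,cs):
        r,t=pose(p,p[4] if len(p)>4 else tilt)
        return sum(1-iou(hullmask(D[n],r.apply(BOX)+t,(420,560)),ms[n]) for n in cs)
    for cs in (cams,)+tuple((n,) for n in cams):
      for full in ((0,1) if len(cs)>1 else (0,)):
        q=np.array(list(p0)+([tilt] if full else [])); 
        for k in range(3):
            d=.02/(4**k); s=np.vstack([q]+[q+e*(d*(4 if i>2 else 1)) for i,e in enumerate(np.eye(len(q)))])
            q=minimize(cost,q,args=(cs,),method="Nelder-Mead",options=dict(initial_simplex=s,xatol=1e-5,fatol=1e-6,maxiter=250)).x
        print(name,cs,np.round(q,4),"cost",round(cost(q,cs),4),flush=True)
t=np.radians(35)
def guess(uv,z): return onz(D["top"],[uv],z)[0]
g=guess((180,253),.085);o=guess((250,234),.085)
print(g,o)
pickle
if 1:
    fit("green",(45,90,20),(85,255,255),{"top":(163,225,200,275),"side":(184,160,224,202)},[g[0],g[1],.065,.1],t)
    fit("orange",(5,120,60),(16,255,255),{"top":(230,205,268,258),"side":(228,185,272,245)},[o[0],o[1],.065,.4],t)
E
time python3 fit1.py
```

```text
[0.48683347 0.34614951 0.085     ] [0.54886863 0.13883224 0.085     ]
green ('top', 'side') [0.4933 0.3497 0.061  0.1021] cost 0.2728
green ('top', 'side') [0.4934 0.3496 0.0609 0.1138 0.6153] cost 0.2699
green ('top',) [ 0.4964  0.3662 -0.0113  0.1389] cost 0.0268
green ('side',) [0.4882 0.3483 0.0679 0.128 ] cost 0.1429
orange ('top', 'side') [0.5566 0.1431 0.0674 0.4106] cost 0.1869
orange ('top', 'side') [0.5565 0.1431 0.0673 0.4355 0.5852] cost 0.1944
orange ('top',) [0.563  0.1461 0.0387 0.4366] cost 0.0281
orange ('side',) [0.5523 0.1402 0.0729 0.4227] cost 0.0622
real	0m37.101s
user	0m34.738s
sys	0m0.265s
```

```bash
cat > ov.py <<'E'
from h import *
import pickle
D=pickle.load(open("D.pkl","rb"))
t=np.radians(35)
out=[]
for n,box in (("top",(160,205,270,280)),("side",(180,155,270,245))):
    l,tt,r,b=box; s=7 if n=="top" else 6
    im=cv2.resize(D[n]["color"][tt:b,l:r],None,fx=s,fy=s,interpolation=cv2.INTER_CUBIC)
    for p in ([.4933,.3497,.0620,.1138],[.5566,.1431,.0620,.42]):
        rr,x=pose(p,t); uv=proj(D[n],rr.apply(BOX)+x)
        uv=((uv-[l,tt]+.5)*s-.5).astype(int)
        for i,j in ((0,1),(1,3),(3,2),(2,0),(4,5),(5,7),(7,6),(6,4),(0,4),(1,5),(2,6),(3,7)):
            cv2.line(im,tuple(map(int,uv[i])),tuple(map(int,uv[j])),(255,0,255),1)
    cv2.imwrite(f"pics/ov_{n}.png",im)
E
python3 ov.py
```

```text
(no output)
```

View pics/ov_top.png

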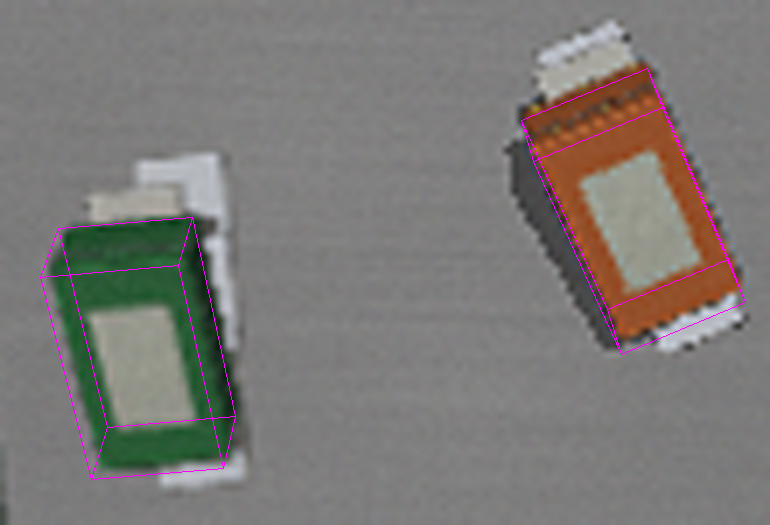

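View pics/ov_side.png

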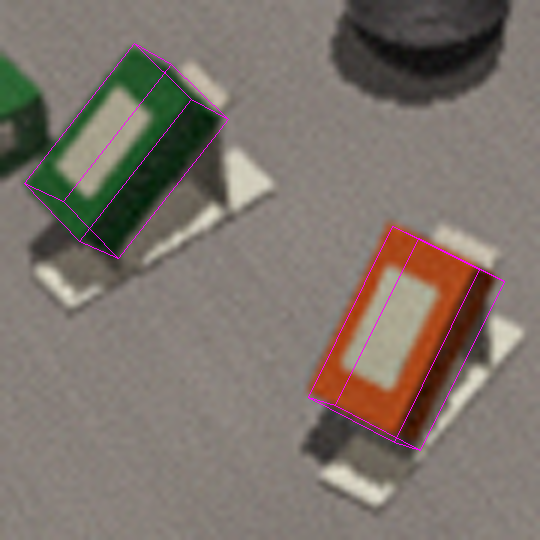

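```bash
python3 - <<'E'
from h import *
import pickle
D=pickle.load(open("D.pkl","rb"))
t=np.radians(35)
def fit(name,lo,hi,boxes,p0):
    ms={n:hsvmask(D[n]["color"],lo,hi,boxes[n]) for n in boxes}
    if name=="green":
        for n in ms:
            l,tt,r,b=[4*v for v in boxes[n]]; cv2.imwrite(f"pics/m_{n}.png",ms[n][tt:b,l:r]*255)
    def cost(p,cs,full):
        r,x=pose([p[0],p[1],.062,p[2]],t)
        s=0
        for n in cs:
            s+=1-iou(hullmask(D[n],r.apply(BOX)+x,(420,560)),ms[n])
        return s
    for cs in (("top","side"),("top",),("side",)):
        q=np.array(p0)
        for k in range(3):
            d=.02/(4**k); s=np.vstack([q]+[q+e*(d*(4 if i>1 else 1)) for i,e in enumerate(np.eye(len(q)))])
            q=minimize(cost,q,args=(cs,0),method="Nelder-Mead",options=dict(initial_simplex=s,xatol=1e-5,fatol=1e-6,maxiter=200)).x
        print(name,cs,np.round(q,4),"cost",round(cost(q,cs,0),4),flush=True)
fit("green",(40,70,5),(90,255,255),{"top":(164,225,200,275),"side":(184,160,224,202)},[.493,.35,.2])
fit("orange",(3,100,20),(18,255,255),{"top":(230,205,268,258),"side":(228,185,272,245)},[.556,.143,.4])
# white + carrier: corner picks later
E
python3 -c "
import cv2,numpy as np
a=cv2.imread('pics/m_top.png');b=cv2.imread('pics/m_side.png')
h=max(a.shape[0],b.shape[0]);o=np.zeros((h,a.shape[1]+b.shape[1]+10,3),np.uint8)+80
o[:a.shape[0],:a.shape[1]]=a;o[:b.shape[0],-b.shape[1]:]=b;cv2.imwrite('pics/m_both.png',o)"
```

```text
green ('top', 'side') [0.4929 0.3488 0.096 ] cost 0.2511
green ('top',) [0.4951 0.3475 0.1723] cost 0.0995
green ('side',) [0.4907 0.3535 0.1623] cost 0.1103
orange ('top', 'side') [0.5588 0.1449 0.418 ] cost 0.2049
orange ('top',) [0.5616 0.1444 0.437 ] cost 0.0428
orange ('side',) [0.5564 0.1485 0.425 ] cost 0.0344
```

View pics/m_both.png

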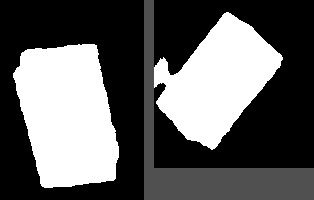

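Candidates for case_green in the top view: a large one lying level at (134,271), and one tilted on a cradle at (180,253). The task's case is the one on the sloped cradle, and it is visibly the smaller; the enlarged crop t1.png showed this.

```bash
cat >> h.py <<'E'
def toolR(xaxis,zaxis):
    z=np.array(zaxis)/np.linalg.norm(zaxis); x=np.array(xaxis)-np.dot(xaxis,z)*z; x/=np.linalg.norm(x)
    return R.from_matrix(np.c_[x,np.cross(z,x),z])
def cur(ctrl):
    o=ctrl.get_obs(); q=o["eef_rot"]; return o["eef_pos"],R.from_quat([q[1],q[2],q[3],q[0]]),o
def go(ctrl,pos,Rt):
    p,r,o=cur(ctrl); rel=(r.inv()*Rt).as_rotvec(degrees=True)
    print("t",round(o["time_s"],2),"rotvec deg",np.round(rel,2),"then shift cm",np.round(Rt.inv().apply(np.array(pos)-p)*100,2),"| before-rot shift",np.round(r.inv().apply(np.array(pos)-p)*100,2),"world",np.round(np.array(pos)-p,4))
def casegrasp(p,t,h=.021,back=0.):
    """p=[x,y,z,yaw] of case; grasp tool pose"""
    rr,x=pose(p,t); z=-rr.apply([0,0,1]); Rt=toolR(rr.apply([0,1,0]),z)
    return x+rr.apply([0,0,h])-(.0539+back)*z, Rt
E
python3 - <<'E'
from bench import ctrl
from h import *
import pickle
D=pickle.load(open("D.pkl","rb"))
# lookalike edge: pixels in t1 crop (scale 2.85, offset 95,160)
f=lambda u,v:(u/2.85+95,v/2.85+160)
top=D["top"]
print("lookalike lid corners",np.round(onz(top,[f(165,275),f(172,348),f(42,290),f(48,362)],.046),4))
print("lookalike end base",np.round(onz(top,[f(180,272),f(186,346)],.0),4))
t=np.radians(35)
p,Rt=casegrasp([.493,.350,.062,.165],t,back=.15)
print(p); go(ctrl,p,Rt)
w=D["top"]
print("white lid",np.round(onz(top,[f(672,150),f(722,143),f(736,240),f(684,246)],.05),4))
print("tab", onz(top,[f(736,58)],.28))
E
```

```text
lookalike lid corners [[0.4738 0.4406 0.046 ]
 [0.3958 0.4285 0.046 ]
 [0.4528 0.578  0.046 ]
 [0.3752 0.5661 0.046 ]]
lookalike end base [[0.4776 0.4384 0.    ]
 [0.3954 0.4271 0.    ]]
[0.36575466 0.32881189 0.24622729]
t 0.85 rotvec deg [-34.19   9.15 -29.01] then shift cm [-23.39   7.15  12.05] | before-rot shift [-13.89  22.75   5.77] world [ 0.1644 -0.2098 -0.0577]
white lid [[ 0.623  -0.1067  0.05  ]
 [ 0.6319 -0.1614  0.05  ]
 [ 0.5268 -0.1766  0.05  ]
 [ 0.5192 -0.1203  0.05  ]]
tab [[ 0.67751052 -0.13056416  0.28      ]]
```

{"fn": "move_arm", "kwargs": {
  "rows": "0 0 0 -5.7 1.525 -4.835 1;0 0 0 -5.7 1.525 -4.835 1;0 0 0 -5.7 1.525 -4.835 1;0 0 0 -5.7 1.525 -4.835 1;0 0 0 -5.7 1.525 -4.835 1;0 0 0 -5.7 1.525 -4.835 1;-3.34 1.02 1.72 0 0 0 1;-3.34 1.02 1.72 0 0 0 1;-3.34 1.02 1.72 0 0 0 1;-3.34 1.02 1.72 0 0 0 1;-3.34 1.02 1.72 0 0 0 1;-3.34 1.02 1.72 0 0 0 1;-3.34 1.02 1.72 0 0 0 1;0 0 0 0 0 0 1;0 0 0 0 0 0 1"
}}

```text
time_s: 2.35
eef_pos: [0.3662, 0.3281, 0.2463]
eef_rot: [0.195, 0.618, 0.727, 0.229]
wrist_force: [-0.4, 0.8, 0.4]
opening: 1.0
```

```bash
python3 - <<'E'
from bench import ctrl
from h import *
import pickle
c=ctrl.camera("wrist"); pickle.dump(c,open("W1.pkl","wb"))
t=np.radians(35)
p,Rt=casegrasp([.493,.350,.062,.165],t,back=.15); go(ctrl,p,Rt)
im=c["color"].copy()
rr,x=pose([.493,.350,.062,.165],t); uv=proj(c,rr.apply(BOX)+x).astype(int)
for i,j in ((0,1),(1,3),(3,2),(2,0),(4,5),(5,7),(7,6),(6,4),(0,4),(1,5),(2,6),(3,7)):
    cv2.line(im,tuple(map(int,uv[i])),tuple(map(int,uv[j])),(255,0,255),1)
cv2.imwrite("pics/w1.png",im)
E
```

```text
t 2.4 rotvec deg [ 0.04  0.01 -0.06] then shift cm [-0.01 -0.03  0.03] | before-rot shift [-0.01 -0.03  0.03] world [-0.     -0.0001 -0.0004]
```

View pics/w1.png

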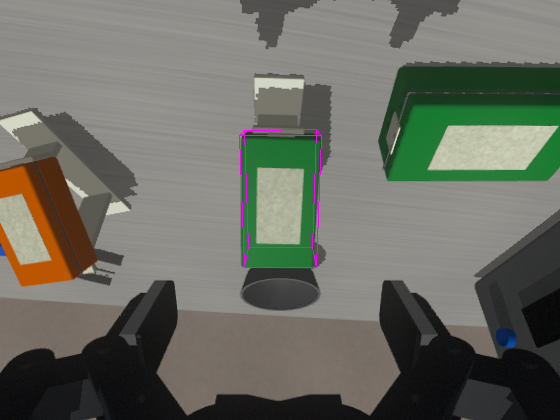

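```bash
cat >> h.py <<'E'
def wfit(c,lo,hi,box,p0,tilt,z=.062):
    m=hsvmask(c["color"],lo,hi,box)
    def cost(p):
        r,x=pose([p[0],p[1],z,p[2]],tilt)
        return 1-iou(hullmask(c,r.apply(BOX)+x,(420,560)),m)
    q=np.array(p0)
    for k in range(2):
        d=.006/(4**k); s=np.vstack([q]+[q+e*(d*(4 if i>1 else 1)) for i,e in enumerate(np.eye(3))])
        q=minimize(cost,q,method="Nelder-Mead",options=dict(initial_simplex=s,xatol=1e-5,fatol=1e-6,maxiter=120)).x
    print("wfit",np.round(q,4),round(cost(q),4)); return q
E
python3 - <<'E'
from bench import ctrl
from h import *
import pickle
c=pickle.load(open("W1.pkl","rb")); t=np.radians(35)
q=wfit(c,(40,70,5),(90,255,255),(220,110,345,290),[.493,.35,.165],t)
p,Rt=casegrasp([q[0],q[1],.062,q[2]],t); go(ctrl,p,Rt)
E
```

```text
wfit [0.498  0.3486 0.1288] 0.0349
t 2.4 rotvec deg [ 0.04 -1.18  1.63] then shift cm [ 0.25  0.35 15.29] | before-rot shift [-0.07  0.35 15.3 ] world [ 0.0895  0.0141 -0.1232]
```

```bash
python3 - <<'E'
from h import *
import pickle
c=pickle.load(open("W1.pkl","rb")); t=np.radians(35)
l,tt,r,b=225,110,340,285;s=3.4
ims=[]
for p in ([.493,.35,.062,.165],[.498,.3486,.062,.1288]):
    im=cv2.resize(c["color"][tt:b,l:r],None,fx=s,fy=s,interpolation=cv2.INTER_CUBIC)
    rr,x=pose(p,t); uv=((proj(c,rr.apply(BOX)+x)-[l,tt]+.5)*s-.5).astype(int)
    for i,j in ((0,1),(1,3),(3,2),(2,0),(4,5),(5,7),(7,6),(6,4),(0,4),(1,5),(2,6),(3,7)):
        cv2.line(im,tuple(map(int,uv[i])),tuple(map(int,uv[j])),(255,0,255),1)
    ims.append(im)
cv2.imwrite("pics/w1z.png",np.hstack(ims))
# patch
g=c["color"];hsv=cv2.cvtColor(g,cv2.COLOR_BGR2HSV)
m=((hsv[...,1]<70)&(hsv[...,2]>130)).astype(np.uint8); z=np.zeros_like(m); z[150:255,247:315]=m[150:255,247:315]
k=max(cv2.findContours(z,0,cv2.CHAIN_APPROX_NONE)[0],key=cv2.contourArea)
box=cv2.boxPoints(cv2.minAreaRect(k)); print(box)
# intersect with lid plane
for z0 in (.062,):
    rr,x=pose([.493,.35,z0,.165],t); n=rr.apply([0,0,1]); pt=x+.038*n
    o,d=ray(c,box); P=o+d*((np.dot(pt-o,n))/(d@n))[:,None]
    L=rr.inv().apply(P-x); print(np.round(L,4),L.mean(0))
E
```

```text
[[255.47049 242.94836]
 [257.01376 167.32681]
 [303.1782  168.26895]
 [301.63492 243.8905 ]]
[[ 0.0306 -0.0196  0.038 ]
 [-0.0291 -0.0171  0.038 ]
 [-0.0283  0.0165  0.038 ]
 [ 0.0315  0.0164  0.038 ]] [ 0.00117575 -0.00095848  0.038     ]
```

View pics/w1z.png

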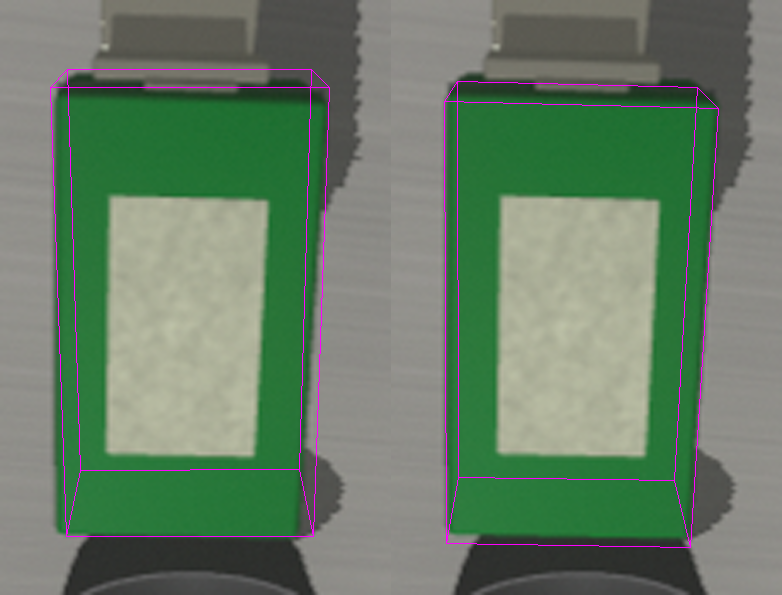

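```bash
python3 - <<'E'
from bench import ctrl
from h import *
t=np.radians(35)
p,Rt=casegrasp([.494,.3492,.061,.132],t,h=.020); go(ctrl,p,Rt)
E
```

```text
t 2.4 rotvec deg [ 0.04 -1.08  1.48] then shift cm [ 0.32 -0.02 15.26] | before-rot shift [ 0.03 -0.02 15.26] world [ 0.0862  0.0147 -0.1251]
```

{"fn": "move_arm", "kwargs": {
  "rows": "0.32 0 0 0 -1.08 1.48 1;0 0 3 0 0 0 1;0 0 3 0 0 0 1;0 0 3 0 0 0 1;0 0 2 0 0 0 1;0 0 2 0 0 0 1;0 0 1.26 0 0 0 1;0 0 1 0 0 0 1;0 0 0 0 0 0 1;0 0 0 0 0 0 1"
}}

```text
time_s: 3.4
eef_pos: [0.4514, 0.3444, 0.1214]
eef_rot: [0.198, 0.627, 0.718, 0.226]
wrist_force: [0.3, -0.2, -0.4]
opening: 0.998
```

```bash
python3 - <<'E'
from bench import ctrl
from h import *
for n in ("wrist","side"):
    c=ctrl.camera(n)
    if n=="side": save("pics/s2.png",c["color"],(130,110,270,230),4)
    else: cv2.imwrite("pics/w2.png",c["color"])
E
```

```text
(no output)
```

View pics/w2.png

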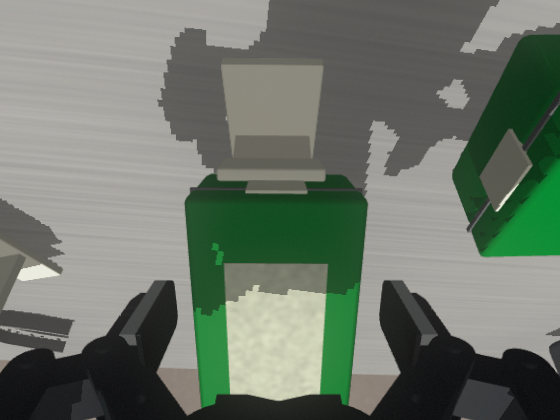

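View pics/s2.png

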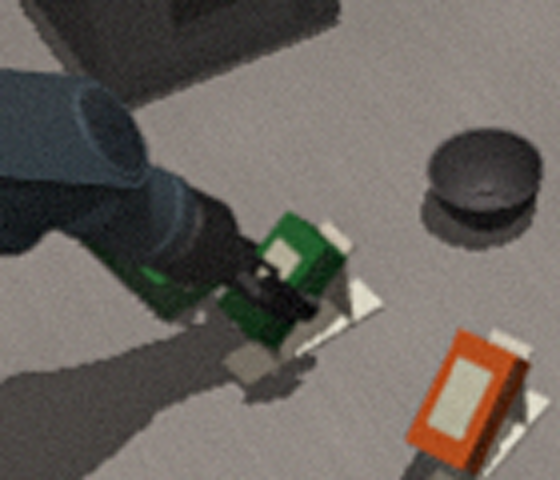

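{"fn": "move_arm", "kwargs": {
  "rows": "0 0 0 0 0 0 0;0 0 0 0 0 0 0;0 0 0 0 0 0 0;0 0 0 0 0 0 0;0 0 0 0 0 0 0;0 0 0 0 0 0 0;0 0 0 0 0 0 0;0 0 0 0 0 0 0"
}}

```text
time_s: 4.3
eef_pos: [0.4518, 0.3438, 0.122]
eef_rot: [0.198, 0.628, 0.718, 0.227]
wrist_force: [-4.4, -0.6, 6.9]
opening: 0.671
```

```bash
cat >> h.py <<'E'
def levelR(yaw): return toolR([-np.sin(yaw),np.cos(yaw),0],[0,0,-1])
E
python3 - <<'E'
from bench import ctrl
from h import *
import pickle
Rt=levelR(.137); p,r,o=cur(ctrl)
p1=p-.09*r.apply([0,0,1]); print(p1)
print("rot",(r.inv()*Rt).as_rotvec(degrees=True))
yc=np.array([-np.sin(.137),np.cos(.137),0])
tgt=np.array([.575,-.141,.30])+.15*yc
print("shift",Rt.inv().apply(tgt-p1)*100, np.linalg.norm(tgt-p1))
# white side estimate
D=pickle.load(open("D.pkl","rb"));f=lambda u,v:(u/3.3+140,v/3.3+130)
print(np.round(onz(D["side"],[f(555,424),f(597,464),f(512,519)],.05),4))
E
```

```text
[0.40050971 0.33694479 0.19571118]
rot [35.06741534  0.08289673 -0.21437275]
shift [-34.72969849  10.75815401 -10.4288816 ] 0.3782395281458079
[[ 0.6182 -0.11    0.05  ]
 [ 0.6252 -0.1681  0.05  ]
 [ 0.5261 -0.174   0.05  ]]
```

{"fn": "move_arm", "kwargs": {
  "rows": "0 0 -1 0 0 0 0;0 0 -2 0 0 0 0;0 0 -3 0 0 0 0;0 0 -3 0 0 0 0;0 0 0 7.01 0 0 0;0 0 0 7.01 0 0 0;0 0 0 7.01 0 0 0;0 0 0 7.01 0 0 0;0 0 0 7.01 0 0 0;0 0 0 0 0 0 0"
}}

```text
time_s: 5.3
eef_pos: [0.4022, 0.3369, 0.1956]
eef_rot: [-0.001, 0.659, 0.752, -0.0]
wrist_force: [1.5, -0.7, -0.9]
opening: 0.673
```

{"fn": "move_arm", "kwargs": {
  "rows": "-1.5 0.9 -1 0 0 0 0;-2.9 0.9 -1 0 0 0 0;-3 0.9 -1 0 0 0 0;-3 0.9 -1 0 0 0 0;-3 0.9 -1 0 0 0 0;-3 0.9 -1 0 0 0 0;-3 0.9 -1 0 0 0 0;-3 0.9 -1 0 0 0 0;-3 0.9 -1 0 0 0 0;-3 0.9 -1 0 0 0 0;-3 0.9 -0.4 0 0 0 0;-2 0.9 0 0 0 0 0;0 0 0 0 0 0 0;0 0 0 0 0 0 0"
}}

```text
time_s: 6.7
eef_pos: [0.5513, 0.0205, 0.2986]
eef_rot: [0.0, 0.659, 0.752, -0.0]
wrist_force: [0.6, 0.2, -1.0]
opening: 0.669
```

```bash
python3 - <<'E'
from bench import ctrl
from h import *
import pickle
c=ctrl.camera("wrist"); s=ctrl.camera("side"); pickle.dump((c,s),open("W3.pkl","wb"))
im=c["color"].copy()
p,r,o=cur(ctrl); print(p,r.as_matrix().round(4),o["opening"])
for w in ([.575,-.141,.012,.137],):
    rr,x=pose(w,0); uv=proj(c,rr.apply(BOX)+x).astype(int)
    for i,j in ((0,1),(1,3),(3,2),(2,0),(4,5),(5,7),(7,6),(6,4),(0,4),(1,5),(2,6),(3,7)):
        cv2.line(im,tuple(map(int,uv[i])),tuple(map(int,uv[j])),(255,0,255),1)
cv2.imwrite("pics/w3.png",im)
save("pics/s3.png",s["color"],(200,110,380,290),3.3)
E
```

```text
[0.55119689 0.02125519 0.29871119] [[-1.337e-01  9.910e-01 -7.000e-04]
 [ 9.910e-01  1.337e-01 -7.000e-04]
 [-6.000e-04 -7.000e-04 -1.000e+00]] 0.6710188958816881
```

View pics/w3.png

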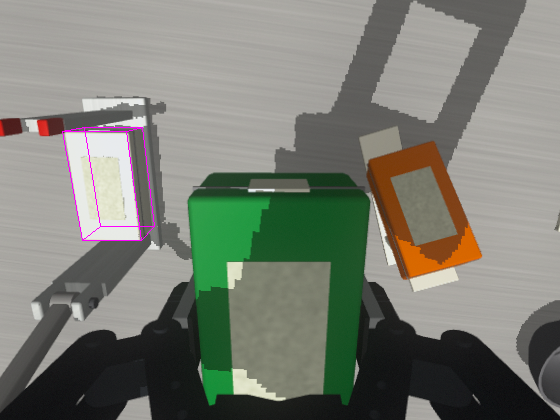

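View pics/s3.png

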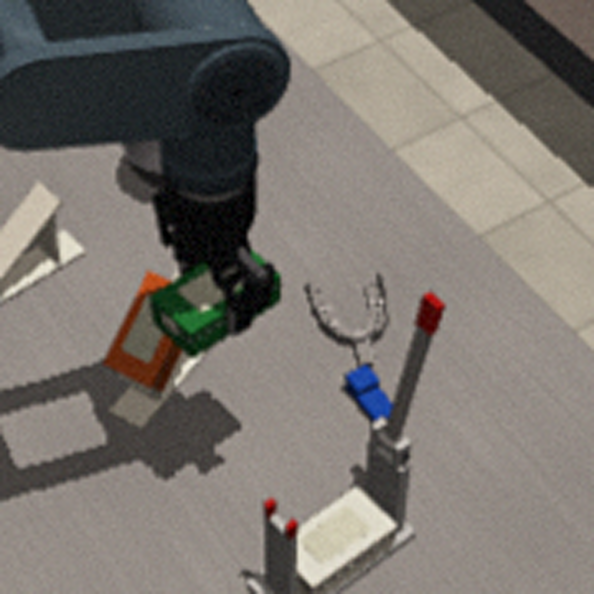

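```bash
python3 - <<'E'
from h import *
import pickle
c,s=pickle.load(open("W3.pkl","rb"))
l,t,r,b=50,85,190,255;s_=3.5
im=cv2.resize(c["color"][t:b,l:r],None,fx=s_,fy=s_,interpolation=cv2.INTER_CUBIC)
rr,x=pose([.575,-.141,.012,.137],0); uv=((proj(c,rr.apply(BOX)+x)-[l,t]+.5)*s_-.5).astype(int)
for i,j in ((4,5),(5,7),(7,6),(6,4)):
    cv2.line(im,tuple(map(int,uv[i])),tuple(map(int,uv[j])),(255,0,255),1)
im2=cv2.resize(c["color"][165:225,175:385],None,fx=3.5,fy=3.5,interpolation=cv2.INTER_CUBIC)
cv2.imwrite("pics/z3a.png",im);cv2.imwrite("pics/z3b.png",im2)
E
```

```text
(no output)
```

View pics/z3a.png

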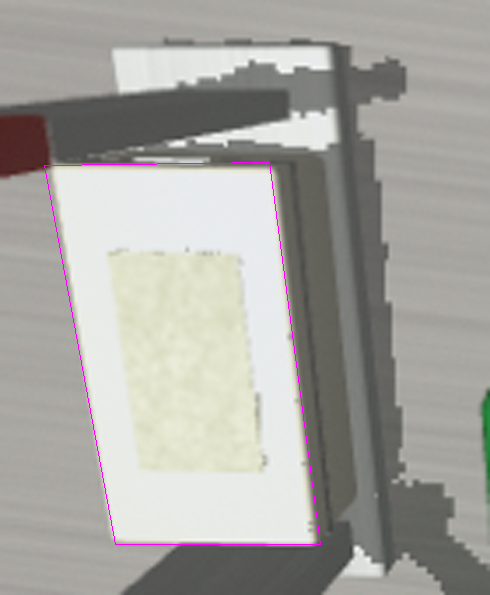

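View pics/z3b.png

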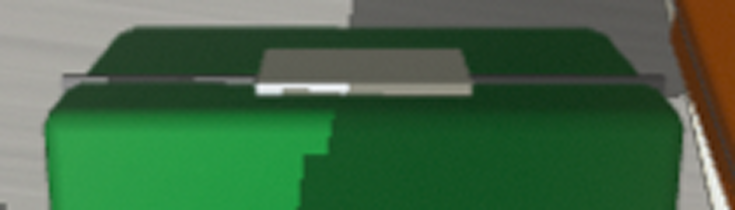

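```bash
python3 - <<'E'
from bench import ctrl
from h import *
import pickle
c,s=pickle.load(open("W3.pkl","rb"))
p,r,o=cur(ctrl)
m=r.as_matrix()
pts=[(188.4,203),(370.1,203),(229,262),(330,262),(279,196)]
o_,d=ray(c,pts)
ot=r.inv().apply(o_-p); dt=r.inv().apply(d); print("cam in tool",ot)
for zt in (.030,.034,.038,.042):
    P=ot+dt*((zt-ot[2])/dt[:,2])[:,None]
    print(zt,"lidw",round((P[1,0]-P[0,0])*1e3,1),"patchw",round((P[3,0]-P[2,0])*1e3,1),"patch near y",P[2:4,1].round(4),"centre x",P[2:4,0].mean().round(4),P[:2,0].mean().round(4),"lid near",P[4,1].round(4))
E
```

```text
cam in tool [-0.00111645 -0.0815895  -0.07035035]
0.03 lidw 53.4 patchw 31.4 patch near y [-0.0316 -0.0316] centre x -0.0009 -0.001 lid near -0.0529
0.034 lidw 55.5 patchw 32.6 patch near y [-0.0296 -0.0296] centre x -0.0009 -0.001 lid near -0.0517
0.038 lidw 57.6 patchw 33.9 patch near y [-0.0276 -0.0276] centre x -0.0009 -0.001 lid near -0.0506
0.042 lidw 59.8 patchw 35.1 patch near y [-0.0256 -0.0256] centre x -0.0009 -0.001 lid near -0.0494
```

```bash
python3 - <<'E'
from bench import ctrl
from h import *
go(ctrl,[.5735,-.1412,.2987],levelR(.137))
go(ctrl,[.5735,-.1412,.135],levelR(.137))
E
```

```text
t 6.8 rotvec deg [-0.04  0.03 -0.17] then shift cm [-1.64e+01 -1.00e-02  0.00e+00] | before-rot shift [-1.64e+01  4.00e-02  1.00e-02] world [ 0.0223 -0.1625 -0.    ]
t 6.8 rotvec deg [-0.04  0.03 -0.17] then shift cm [-1.640e+01 -1.000e-02  1.637e+01] | before-rot shift [-16.39   0.05  16.38] world [ 0.0223 -0.1625 -0.1637]
```

{"fn": "move_arm", "kwargs": {
  "rows": "-1.4 0 0 0 0 -0.17 0;-3 0 0 0 0 0 0;-3 0 0 0 0 0 0;-3 0 0 0 0 0 0;-3 0 0 0 0 0 0;-2 0 0 0 0 0 0;-1 0 0 0 0 0 0;0 0 2 0 0 0 0;0 0 3 0 0 0 0;0 0 3 0 0 0 0;0 0 3 0 0 0 0;0 0 2 0 0 0 0;0 0 1.5 0 0 0 0;0 0 0 0 0 0 0;0 0 0 0 0 0 0;0 0 0 0 0 0 0"
}}

```text
time_s: 8.4
eef_pos: [0.5752, -0.1427, 0.1558]
eef_rot: [0.001, 0.657, 0.754, -0.0]
wrist_force: [0.3, -0.0, -0.9]
opening: 0.671
```

```bash
python3 - <<'E'
from bench import ctrl
from h import *
s=ctrl.camera("side");t=ctrl.camera("top")
save("pics/s4.png",s["color"],(230,180,370,310),4)
save("pics/t4.png",t["color"],(280,160,400,270),5)
go(ctrl,[.5735,-.1412,.128],levelR(.137)); print(cur(ctrl)[2]["wrist_force"])
E
```

```text
t 8.5 rotvec deg [ 0.09  0.12 -0.05] then shift cm [ 0.17 -0.13  2.77] | before-rot shift [ 0.18 -0.14  2.77] world [-0.0015  0.0015 -0.0277]
[-0.20421264 -0.27084529 -0.55990126]
```

View pics/s4.png

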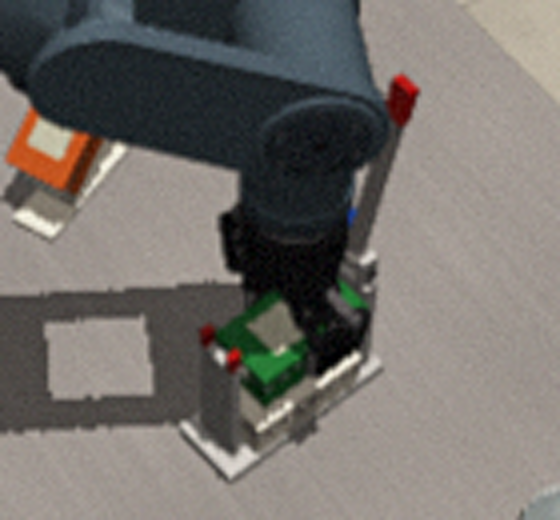

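View pics/t4.png

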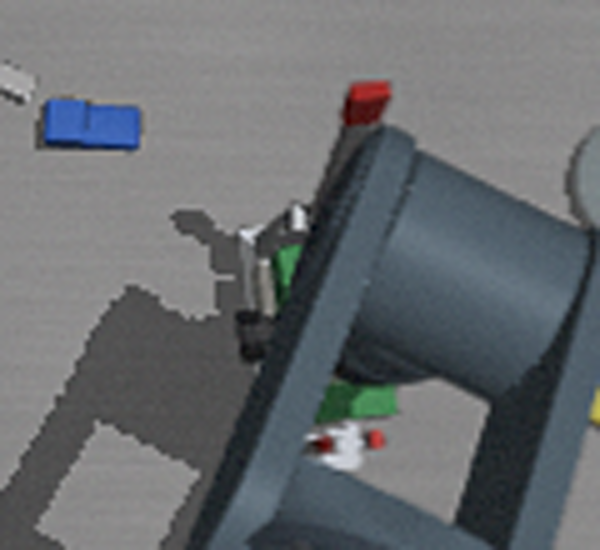

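{"fn": "move_arm", "kwargs": {
  "rows": "0.17 -0.13 0.5 0 0 0 0;0 0 0.8 0 0 0 0;0 0 0.6 0 0 0 0;0 0 0.3 0 0 0 0;0 0 0 0 0 0 0;0 0 0 0 0 0 0;0 0 0 0 0 0 0"
}}

```text
time_s: 9.2
eef_pos: [0.5729, -0.141, 0.1324]
eef_rot: [0.0, 0.657, 0.754, -0.0]
wrist_force: [0.5, -0.7, -2.1]
opening: 0.67
```

{"fn": "move_arm", "kwargs": {
  "rows": "0 0 0.1 0 0 0 0;0 0 0.1 0 0 0 0;0 0 0.1 0 0 0 0;0 0 0 0 0 0 0"
}}

```text
time_s: 9.6
eef_pos: [0.5726, -0.1409, 0.1291]
eef_rot: [-0.0, 0.657, 0.754, -0.0]
wrist_force: [-0.6, 0.9, -1.3]
opening: 0.671
```

{"fn": "move_arm", "kwargs": {
  "rows": "0 0 0.1 0 0 0 0;0 0 0.1 0 0 0 0;0 0 0 0 0 0 0"
}}

```text
time_s: 9.9
eef_pos: [0.5726, -0.1409, 0.127]
eef_rot: [-0.0, 0.657, 0.754, -0.0]
wrist_force: [-0.5, -0.1, -1.5]
opening: 0.674
```

{"fn": "move_arm", "kwargs": {
  "rows": "0 0 0.1 0 0 0 0;0 0 0.1 0 0 0 0;0 0 0 0 0 0 0"
}}

```text
time_s: 10.2
eef_pos: [0.5726, -0.1409, 0.125]
eef_rot: [-0.0, 0.657, 0.754, -0.001]
wrist_force: [0.9, -0.2, -1.5]
opening: 0.668
```

{"fn": "move_arm", "kwargs": {
  "rows": "0 0 0.1 0 0 0 0;0 0 0 0 0 0 0"
}}

```text
time_s: 10.4
eef_pos: [0.5728, -0.141, 0.1246]
eef_rot: [0.0, 0.657, 0.754, -0.0]
wrist_force: [-2.1, 0.5, 1.7]
opening: 0.673
```

```bash
python3 - <<'E'
from bench import ctrl
from h import *
s=ctrl.camera("side")
save("pics/s5.png",s["color"],(270,230,340,305),8)
c=ctrl.camera("wrist");cv2.imwrite("pics/w5.png",c["color"])
print(cur(ctrl)[2]["wrist_force"],cur(ctrl)[0])
E
```

```text
[-1.68007171  0.34447318  2.72955801] [ 0.57274548 -0.1409643   0.12454726]
```

View pics/s5.png

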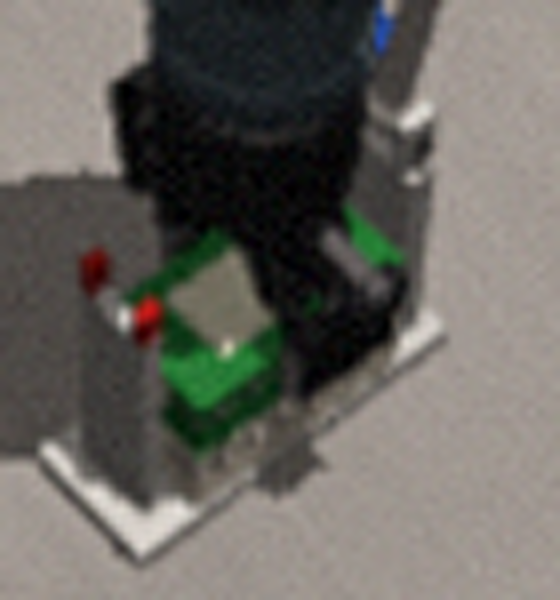

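View pics/w5.png

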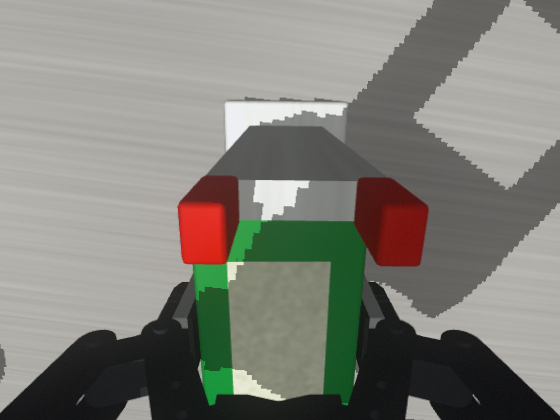

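{"fn": "move_arm", "kwargs": {
  "rows": "0 0 0.04 0 0 0 0;0 0 0 0 0 0 0;0 0 0 0 0 0 1;0 0 0 0 0 0 1;0 0 0 0 0 0 1;0 0 0 0 0 0 1;0 0 0 0 0 0 1;0 0 -1 0 0 0 1;0 0 -2 0 0 0 1;0 0 -3 0 0 0 1;0 0 -3 0 0 0 1;0 0 -3 0 0 0 1;0 0 -3 0 0 0 1;0 0 -1 0 0 0 1;0 0 0 0 0 0 1"
}}

```text
time_s: 12.0
eef_pos: [0.5736, -0.1411, 0.2861]
eef_rot: [0.002, 0.657, 0.754, 0.0]
wrist_force: [0.6, -0.4, -1.2]
opening: 1.001
```

```bash
python3 - <<'E'
from bench import ctrl
from h import *
import pickle
c=ctrl.camera("wrist"); im=c["color"].copy()
s=ctrl.camera("side"); pickle.dump((c,s),open("W6.pkl","wb"))
for w,col in (([.575,-.141,.05,.137],(255,0,255)),([.575,-.141,.012,.137],(0,200,255))):
    rr,x=pose(w,0); uv=proj(c,rr.apply(BOX)+x).astype(int)
    for i,j in ((4,5),(5,7),(7,6),(6,4)):
        cv2.line(im,tuple(map(int,uv[i])),tuple(map(int,uv[j])),col,1)
cv2.imwrite("pics/w6.png",im)
save("pics/s6.png",s["color"],(270,190,340,305),6)
# next: orange view pose
t=np.radians(35)
p,Rt=casegrasp([.559,.146,.062,.43],t,back=.15); print(p); go(ctrl,p,Rt)
E
```

```text
[0.44174584 0.09222478 0.24622729]
t 12.1 rotvec deg [-34.85   5.12 -16.33] then shift cm [26.6  -3.86  1.75] | before-rot shift [24.83 -9.77  3.67] world [-0.1305  0.2328 -0.0365]
```

View pics/w6.png

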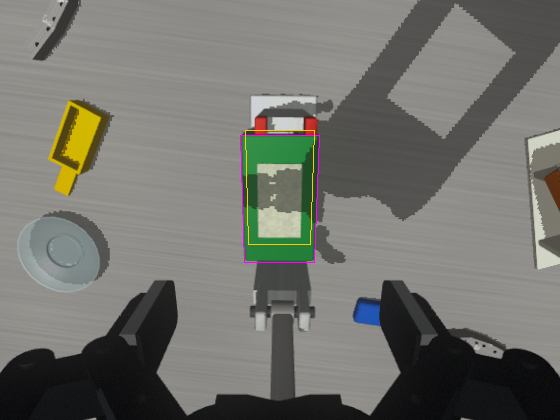

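View pics/s6.png

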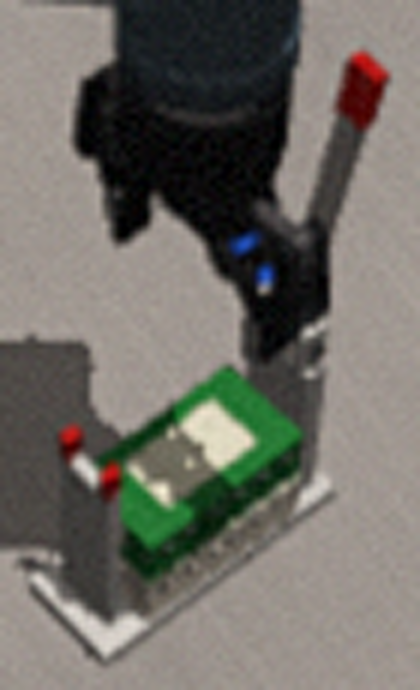

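{"fn": "move_arm", "kwargs": {
  "rows": "2.83 -0.77 0 0 0 0 1;4 -1.5 0 0 0 0 1;4 -1.5 0 0 0 0 1;4 -1.5 0 0 0 0 1;4 -1.5 0.67 0 0 0 1;3 -1.5 1 0 0 0 1;3 -1.5 2 0 0 0 1;0 0 0 -6.97 1.02 -3.27 1;0 0 0 -6.97 1.02 -3.27 1;0 0 0 -6.97 1.02 -3.27 1;0 0 0 -6.97 1.02 -3.27 1;0 0 0 -6.97 1.02 -3.27 1;0 0 0 0 0 0 1;0 0 0 0 0 0 1"
}}

```text
time_s: 13.5
eef_pos: [0.4415, 0.0918, 0.2457]
eef_rot: [0.157, 0.52, 0.802, 0.247]
wrist_force: [-0.1, -0.8, 0.6]
opening: 0.999
```

```bash
python3 - <<'E'
from bench import ctrl
from h import *
import pickle
c=ctrl.camera("wrist"); pickle.dump(c,open("W7.pkl","wb"))
t=np.radians(35); P=[.559,.146,.062,.43]
p,Rt=casegrasp(P,t,back=.15); go(ctrl,p,Rt)
l,tt,r,b=200,100,360,300;s=3
im=cv2.resize(c["color"][tt:b,l:r],None,fx=s,fy=s,interpolation=cv2.INTER_CUBIC)
rr,x=pose(P,t); uv=((proj(c,rr.apply(BOX)+x)-[l,tt]+.5)*s-.5).astype(int)
for i,j in ((0,1),(1,3),(3,2),(2,0),(4,5),(5,7),(7,6),(6,4),(0,4),(1,5),(2,6),(3,7)):
    cv2.line(im,tuple(map(int,uv[i])),tuple(map(int,uv[j])),(255,0,255),1)
cv2.imwrite("pics/w7.png",im)
wfit(c,(3,100,20),(18,255,255),(200,100,360,300),[.559,.146,.43],t)
wfit(c,(3,100,20),(18,255,255),(200,100,360,300),[.559,.146,.43],t,z=.059)
E
```

```text
t 13.55 rotvec deg [-0.92  0.06 -0.46] then shift cm [ 0.04 -0.03  0.  ] | before-rot shift [ 0.04 -0.03  0.  ] world [-0.0004  0.0003 -0.0002]
wfit [0.5618 0.1458 0.4262] 0.0297
wfit [0.5641 0.147  0.4309] 0.0203
```

View pics/w7.png

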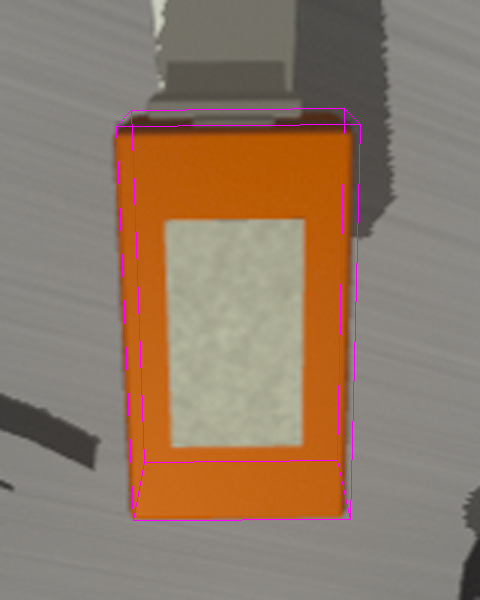

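```bash
python3 - <<'E'
from bench import ctrl
from h import *
t=np.radians(35)
p,Rt=casegrasp([.560,.1455,.061,.428],t,h=.020); go(ctrl,p,Rt)
E
```

```text
t 13.55 rotvec deg [-0.92 -0.01 -0.37] then shift cm [-0.02 -0.03 15.22] | before-rot shift [-0.02  0.22 15.22] world [ 0.0793  0.036  -0.1249]
```

{"fn": "move_arm", "kwargs": {
  "rows": "0 0 0 -0.92 0 -0.37 1;0 0 3 0 0 0 1;0 0 3 0 0 0 1;0 0 3 0 0 0 1;0 0 2 0 0 0 1;0 0 2 0 0 0 1;0 0 1.2 0 0 0 1;0 0 1 0 0 0 1;0 0 0 0 0 0 1;0 0 0 0 0 0 1"
}}

```text
time_s: 14.55
eef_pos: [0.5221, 0.1292, 0.1224]
eef_rot: [0.163, 0.514, 0.803, 0.254]
wrist_force: [-0.3, 0.2, -0.6]
opening: 0.997
```

```bash
python3 - <<'E'
from bench import ctrl
from h import *
c=ctrl.camera("wrist");cv2.imwrite("pics/w8.png",c["color"])
E
```

```text
(no output)
```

View pics/w8.png

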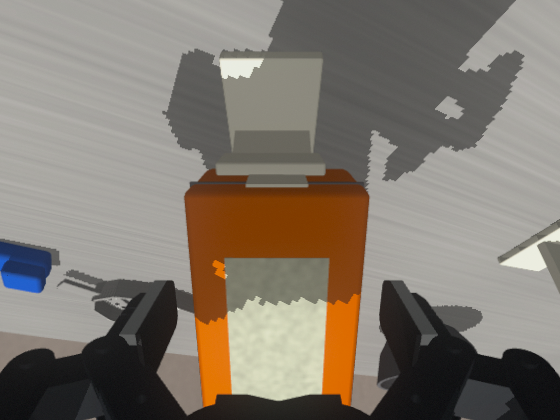

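{"fn": "move_arm", "kwargs": {
  "rows": "0 0 0 0 0 0 0;0 0 0 0 0 0 0;0 0 0 0 0 0 0;0 0 0 0 0 0 0;0 0 0 0 0 0 0;0 0 0 0 0 0 0;0 0 0 0 0 0 0;0 0 0 0 0 0 0;0 0 -1 0 0 0 0;0 0 -2 0 0 0 0;0 0 -3 0 0 0 0;0 0 -4 0 0 0 0;0 0 -4 0 0 0 0;0 0 0 0 0 0 0"
}}

```text
time_s: 16.0
eef_pos: [0.4491, 0.094, 0.2429]
eef_rot: [0.169, 0.513, 0.802, 0.255]
wrist_force: [0.9, 0.2, -0.4]
opening: 0.673
```

```bash
python3 - <<'E'
from bench import ctrl
from h import *
yc=np.array([-np.sin(.137),np.cos(.137),0])
go(ctrl,np.array([.5735,-.1412,.31])+.16*yc,levelR(.137))
E
```

```text
t 16.0 rotvec deg [35.51 -4.7  16.38] then shift cm [-9.    9.11 -6.71] | before-rot shift [-11.31   8.83  -1.79] world [ 0.1025 -0.0767  0.0671]
```

{"fn": "move_arm", "kwargs": {
  "rows": "0 0 0 7.1 -0.94 3.28 0;0 0 0 7.1 -0.94 3.28 0;0 0 0 7.1 -0.94 3.28 0;0 0 0 7.1 -0.94 3.28 0;0 0 0 7.1 -0.94 3.28 0;-1.8 1.82 -1.34 0 0 0 0;-1.8 1.82 -1.34 0 0 0 0;-1.8 1.82 -1.34 0 0 0 0;-1.8 1.82 -1.34 0 0 0 0;-1.8 1.82 -1.34 0 0 0 0;0 0 0 0 0 0 0;0 0 0 0 0 0 0"
}}

```text
time_s: 17.2
eef_pos: [0.5511, 0.0192, 0.3022]
eef_rot: [-0.002, 0.653, 0.757, 0.006]
wrist_force: [-0.3, 0.2, -1.9]
opening: 0.669
```

```bash
python3 - <<'E'
from bench import ctrl
from h import *
import pickle
c=ctrl.camera("wrist"); pickle.dump(c,open("W9.pkl","wb"))
p,r,o=cur(ctrl); print(p,r.as_matrix().round(4))
im=c["color"].copy()
for w,col in (([.575,-.141,.05,.137],(255,0,255)),):
    rr,x=pose(w,0); uv=proj(c,rr.apply(BOX)+x).astype(int)
    for i,j in ((4,5),(5,7),(7,6),(6,4)):
        cv2.line(im,tuple(map(int,uv[i])),tuple(map(int,uv[j])),col,1)
cv2.imwrite("pics/w9.png",im)
im2=cv2.resize(c["color"][165:285,175:385],None,fx=3.5,fy=3.5,interpolation=cv2.INTER_CUBIC)
cv2.imwrite("pics/z9b.png",im2)
E
```

```text
[0.55042498 0.01965946 0.30185354] [[-0.1478  0.989   0.0029]
 [ 0.989   0.1477  0.0119]
 [ 0.0113  0.0046 -0.9999]]
```

View pics/w9.png

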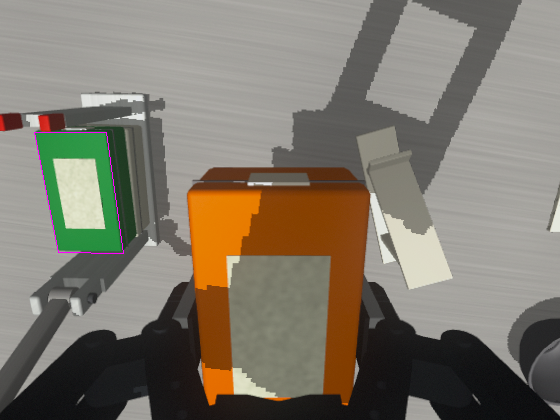

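View pics/z9b.png

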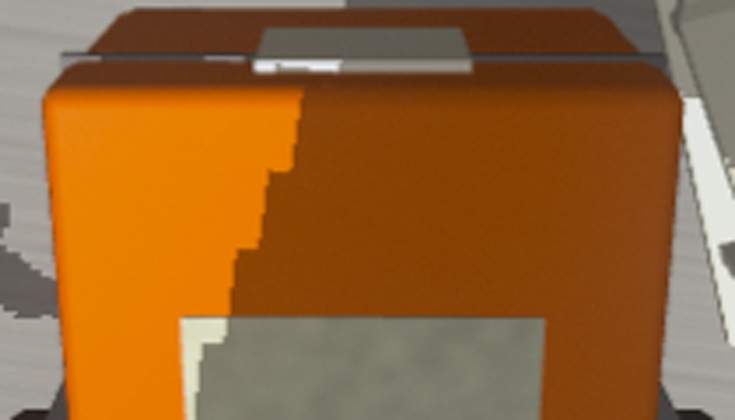

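```bash
python3 - <<'E'
from bench import ctrl
from h import *
go(ctrl,[.575,-.1411,.302],levelR(.137))
E
```

```text
t 17.25 rotvec deg [ 0.26 -0.65  0.65] then shift cm [-1.626e+01  2.400e-01 -1.000e-02] | before-rot shift [-16.26   0.06  -0.2 ] world [ 2.460e-02 -1.608e-01  1.000e-04]
```

{"fn": "move_arm", "kwargs": {
  "rows": "-1.26 0.24 0 0.26 -0.65 0.65 0;-3 0 0 0 0 0 0;-3 0 0 0 0 0 0;-3 0 0 0 0 0 0;-3 0 0 0 0 0 0;-2 0 0 0 0 0 0;-1 0 0 0 0 0 0;0 0 2 0 0 0 0;0 0 3 0 0 0 0;0 0 3 0 0 0 0;0 0 2 0 0 0 0;0 0 1.4 0 0 0 0;0 0 0 0 0 0 0;0 0 0 0 0 0 0"
}}

```text
time_s: 18.65
eef_pos: [0.5767, -0.1414, 0.1904]
eef_rot: [0.002, 0.657, 0.754, 0.001]
wrist_force: [0.4, -0.5, -1.9]
opening: 0.671
```

```bash
python3 - <<'E'
from bench import ctrl
from h import *
go(ctrl,[.575,-.1411,.1665],levelR(.137))
E
```

```text
t 18.65 rotvec deg [0.2  0.1  0.02] then shift cm [ 0.05 -0.16  2.39] | before-rot shift [ 0.06 -0.17  2.39] world [-0.0017  0.0003 -0.0239]
```

{"fn": "move_arm", "kwargs": {
  "rows": "0.05 -0.16 0.8 0.2 0 0 0;0 0 0.8 0 0 0 0;0 0 0.5 0 0 0 0;0 0 0.2 0 0 0 0;0 0 0 0 0 0 0;0 0 0 0 0 0 0"
}}

```text
time_s: 19.25
eef_pos: [0.5748, -0.1414, 0.1669]
eef_rot: [0.0, 0.657, 0.754, -0.001]
wrist_force: [0.2, -1.2, -1.4]
opening: 0.671
```

{"fn": "move_arm", "kwargs": {
  "rows": "0 0 0.1 0 0 0 0;0 0 0.1 0 0 0 0;0 0 0 0 0 0 0"
}}

```text
time_s: 19.55
eef_pos: [0.5746, -0.1413, 0.1647]
eef_rot: [0.0, 0.657, 0.754, -0.001]
wrist_force: [-0.4, 0.0, -2.7]
opening: 0.669
```

{"fn": "move_arm", "kwargs": {
  "rows": "0 0 0.1 0 0 0 0;0 0 0 0 0 0 0"
}}

```text
time_s: 19.75
eef_pos: [0.5746, -0.1413, 0.1637]
eef_rot: [0.0, 0.657, 0.754, -0.001]
wrist_force: [0.1, -0.2, -2.1]
opening: 0.668
```

{"fn": "move_arm", "kwargs": {
  "rows": "0 0 0.07 0 0 0 0;0 0 0 0 0 0 0"
}}

```text
time_s: 19.95
eef_pos: [0.5747, -0.1413, 0.1631]
eef_rot: [0.0, 0.657, 0.754, -0.001]
wrist_force: [-0.5, -0.5, -1.6]
opening: 0.672
```

{"fn": "move_arm", "kwargs": {
  "rows": "0 0 0.06 0 0 0 0;0 0 0 0 0 0 0"
}}

```text
time_s: 20.15
eef_pos: [0.5748, -0.1414, 0.1629]
eef_rot: [0.001, 0.657, 0.754, -0.001]
wrist_force: [-0.9, 0.2, 2.7]
opening: 0.667
```

{"fn": "move_arm", "kwargs": {
  "rows": "0 0 0.05 0 0 0 0;0 0 0 0 0 0 0"
}}

```text
time_s: 20.35
eef_pos: [0.5749, -0.1414, 0.1629]
eef_rot: [0.001, 0.657, 0.754, -0.001]
wrist_force: [-3.8, 1.9, 6.4]
opening: 0.672
```

Contact. Release and back off upward.

{"fn": "move_arm", "kwargs": {
  "rows": "0 0 0 0 0 0 1;0 0 0 0 0 0 1;0 0 0 0 0 0 1;0 0 0 0 0 0 1;0 0 0 0 0 0 1;0 0 -1 0 0 0 1;0 0 -2 0 0 0 1;0 0 -3 0 0 0 1;0 0 -3 0 0 0 1;0 0 -3 0 0 0 1;0 0 -1 0 0 0 1;0 0 0 0 0 0 1;0 0 0 0 0 0 1"
}}

```text
time_s: 21.65
eef_pos: [0.5742, -0.1409, 0.2909]
eef_rot: [-0.0, 0.657, 0.754, -0.001]
wrist_force: [0.8, -0.3, -0.1]
opening: 0.998
```

```bash
python3 - <<'E'
from bench import ctrl
from h import *
import pickle
c=ctrl.camera("wrist"); im=c["color"].copy()
s=ctrl.camera("side"); pickle.dump((c,s),open("W10.pkl","wb"))
for w,col in (([.575,-.141,.088,.137],(255,0,255)),([.575,-.141,.05,.137],(255,255,0))):
    rr,x=pose(w,0); uv=proj(c,rr.apply(BOX)+x).astype(int)
    for i,j in ((4,5),(5,7),(7,6),(6,4)):
        cv2.line(im,tuple(map(int,uv[i])),tuple(map(int,uv[j])),col,1)
cv2.imwrite("pics/w10.png",im)
save("pics/s10.png",s["color"],(265,180,345,305),5)
E
```

```text
(no output)
```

View pics/w10.png

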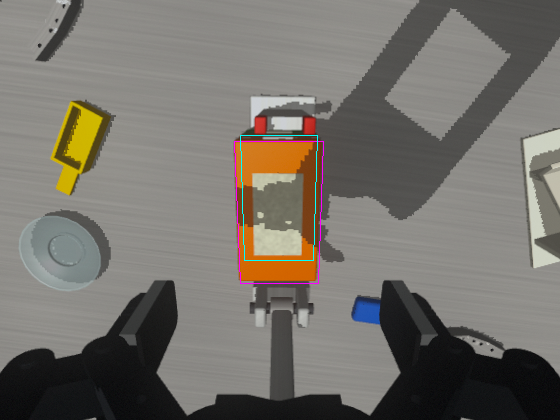

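View pics/s10.png

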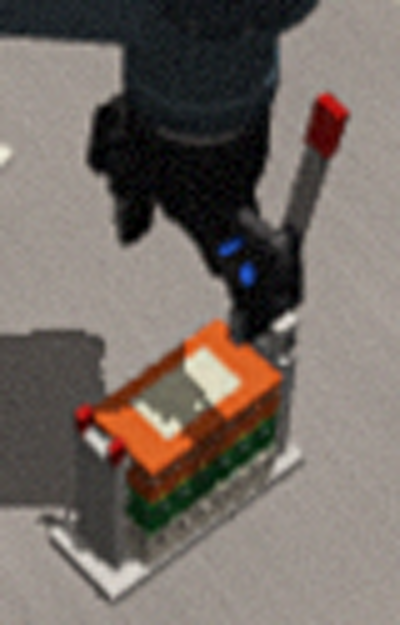

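```bash
python3 - <<'E'
from h import *
import pickle
c,s=pickle.load(open("W10.pkl","rb")); D=pickle.load(open("D.pkl","rb"))
cx=np.array([np.cos(.137),np.sin(.137),0]); cb=np.array([.575,-.141,0])
H=cb+.066*cx+[0,0,.137]; print("hinge",H)
for n,im in (("top",D["top"]),("side",s)):
    hsv=cv2.cvtColor(im["color"],cv2.COLOR_BGR2HSV)
    m=(((hsv[...,0]<5)|(hsv[...,0]>174))&(hsv[...,1]>140)&(hsv[...,2]>60)).astype(np.uint8)
    N,l,st,ce=cv2.connectedComponentsWithStats(m)
    cand=[(st[i,4],ce[i].round(1)) for i in range(1,N) if st[i,4]>8]; print(n,cand)
    for th in range(90,126,5):
        t=np.radians(th); P=H+.155*(-np.cos(t)*cx+np.sin(t)*np.array([0,0,1])); print(th,proj(im,[P])[0].round(1),end=" ")
    print()
    pr=[cb-.066*cx+[0,0,.14]]; print("prongs mid",proj(im,pr))
E
```

```text
hinge [ 0.64038159 -0.13198626  0.137     ]
top [(np.int32(53), array([353. , 180.1]))]
90 [354.9 194.1] 95 [354.1 188.8] 100 [353.2 183.6] 105 [352.2 178.7] 110 [351.1 174.1] 115 [350.  169.8] 120 [348.9 165.8] 125 [347.7 162.2] 
prongs mid [[350.32372521 248.84934579]]
side [(np.int32(65), array([330. , 204.3])), (np.int32(14), array([281.6, 262.6])), (np.int32(12), array([288.1, 269.6]))]
90 [322.5 210.6] 95 [326.  208.3] 100 [329.4 206.2] 105 [332.8 204.5] 110 [335.9 203.2] 115 [339.  202.1] 120 [341.8 201.5] 125 [344.4 201.1] 
prongs mid [[286.2158874  267.56696654]]
```

```bash
python3 - <<'E'
from bench import ctrl
from h import *
H=np.array([.6404,-.1320,.137]);cx=np.array([np.cos(.137),np.sin(.137),0])
go(ctrl,H+.075*cx+[0,0,.410-.137],levelR(.137))
# path
r=.165
prev=None
for th in range(104,-1,-8):
    t=np.radians(th); C=np.array([-r*np.cos(t)+.005*np.sin(t), r*np.sin(t)+.005*np.cos(t)])
    F=C+[.011,0]   # finger centre X, tip Z
    print(th,F.round(4), None if prev is None else ((F-prev)*100).round(2)); prev=F
E
```

```text
t 21.75 rotvec deg [-0.2  -0.02 -0.01] then shift cm [ -0.03  14.21 -12.01] | before-rot shift [ -0.03  14.17 -12.06] world [0.1408 0.0191 0.1201]
104 [0.0558 0.1589] None
96 [0.0332 0.1636] [-2.25  0.47]
88 [0.0102 0.1651] [-2.3   0.15]
80 [-0.0127  0.1634] [-2.3  -0.17]
72 [-0.0352  0.1585] [-2.25 -0.49]
64 [-0.0568  0.1505] [-2.16 -0.8 ]
56 [-0.0771  0.1396] [-2.03 -1.09]
48 [-0.0957  0.126 ] [-1.86 -1.36]
40 [-0.1122  0.1099] [-1.65 -1.61]
32 [-0.1263  0.0917] [-1.41 -1.82]
24 [-0.1377  0.0717] [-1.14 -2.  ]
16 [-0.1462  0.0503] [-0.85 -2.14]
8 [-0.1517  0.0279] [-0.55 -2.24]
0 [-0.154  0.005] [-0.23 -2.29]
```

{"fn": "move_arm", "kwargs": {
  "rows": "0 0 -2 0 0 0 0;0 0 -3 0 0 0 0;0 0 -3 0 0 0 0;0 0 -3 0 0 0 0;0 0 -1 0 0 0 0;0 0 0 0 0 0 0"
}}

```text
time_s: 22.35
eef_pos: [0.5751, -0.1411, 0.4123]
eef_rot: [0.001, 0.657, 0.754, -0.001]
wrist_force: [-0.1, -0.3, 0.3]
opening: -0.001
```

{"fn": "move_arm", "kwargs": {
  "rows": "0 2 0 0 0 0 0;0 3 0 0 0 0 0;0 3 0 0 0 0 0;0 3 0 0 0 0 0;0 2 0 0 0 0 0;0 1.2 0 0 0 0 0;0 0 1 0 0 0 0;0 0 2 0 0 0 0;0 0 2 0 0 0 0;0 0 2 0 0 0 0;0 0 0 0 0 0 0;0 0 0 0 0 0 0"
}}

```text
time_s: 23.55
eef_pos: [0.7144, -0.1217, 0.3401]
eef_rot: [-0.001, 0.657, 0.754, -0.001]
wrist_force: [0.2, -0.1, 1.2]
opening: 0.001
```

```bash
python3 - <<'E'
from bench import ctrl
from h import *
H=np.array([.6404,-.1320,.137]);cx=np.array([np.cos(.137),np.sin(.137),0])
go(ctrl,H+.075*cx+[0,0,.340-.137],levelR(.137))
s=ctrl.camera("side");save("pics/s11.png",s["color"],(265,150,365,305),4)
t=ctrl.camera("top");save("pics/t11.png",t["color"],(290,140,400,270),5)
E
```

```text
t 23.55 rotvec deg [-0.2   0.   -0.02] then shift cm [-0.01  0.02  0.01] | before-rot shift [-0.01  0.02  0.01] world [ 0.0003 -0.0001 -0.0001]
```

View pics/s11.png

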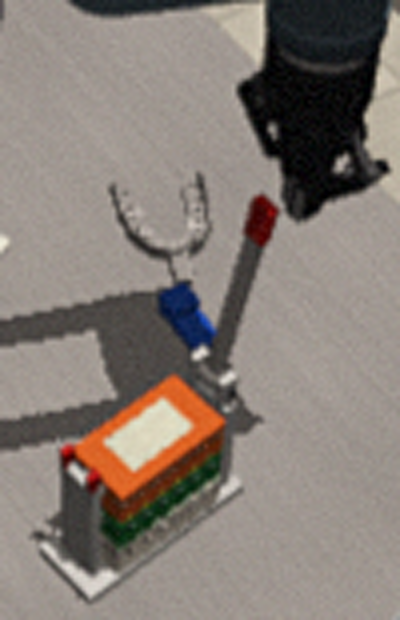

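View pics/t11.png

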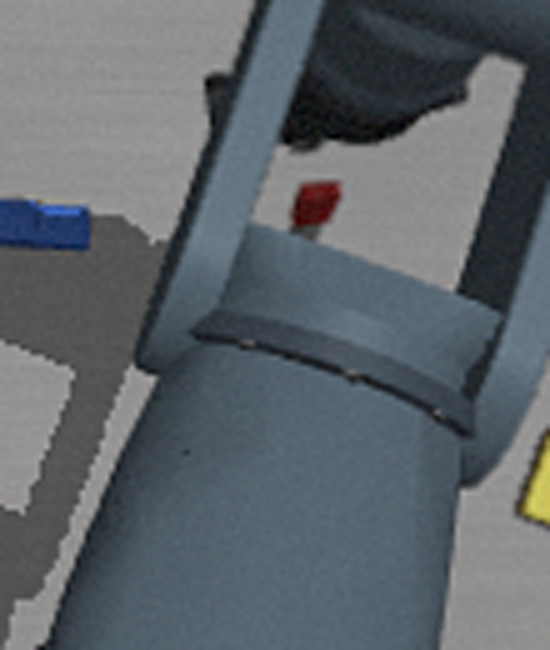

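{"fn": "move_arm", "kwargs": {
  "rows": "0 -1.5 0 0 0 0 0;0 -1.2 0 0 0 0 0;0 -1.2 0 0 0 0 0;0 -1.2 0 0 0 0 0;0 -1.2 0 0 0 0 0"
}}

```text
time_s: 24.15
eef_pos: [0.6531, -0.1305, 0.344]
eef_rot: [0.002, 0.657, 0.754, 0.0]
wrist_force: [1.1, 0.5, 1.1]
opening: 0.003
```

```bash
python3 - <<'E'
from bench import ctrl
from h import *
s=ctrl.camera("side");save("pics/s12.png",s["color"],(265,150,365,305),4)
H=np.array([.6404,-.1320,.137]);cx=np.array([np.cos(.137),np.sin(.137),0])
go(ctrl,H-.06*cx+[0,0,.340-.137],levelR(.137))
E
```

```text
t 24.2 rotvec deg [ 0.09  0.17 -0.02] then shift cm [ 0.03 -7.16  0.41] | before-rot shift [ 0.03 -7.16  0.39] world [-0.0709 -0.0095 -0.0041]
```

View pics/s12.png

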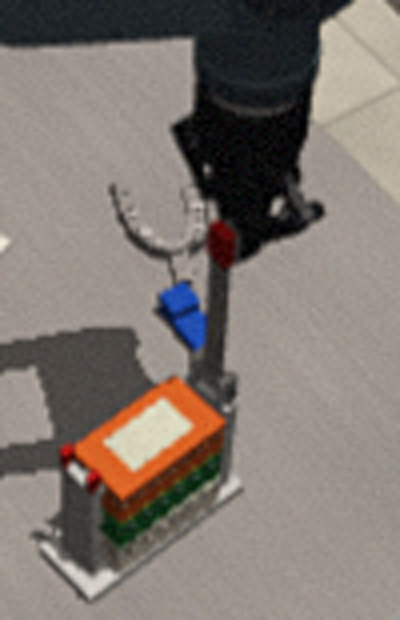

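{"fn": "move_arm", "kwargs": {
  "rows": "0 -1.2 0.2 0 0 0 0;0 -1.2 0.2 0 0 0 0;0 -1.2 0 0 0 0 0;0 -1.2 0 0 0 0 0;0 -1.2 0 0 0 0 0;0 -1.2 0 0 0 0 0;0 -1.2 0 0 0 0 0;0 0 0 0 0 0 0"
}}

```text
time_s: 25.0
eef_pos: [0.5688, -0.142, 0.3386]
eef_rot: [0.001, 0.657, 0.754, -0.001]
wrist_force: [0.1, -0.0, 0.1]
opening: -0.002
```

```bash
python3 - <<'E'
from bench import ctrl
from h import *
s=ctrl.camera("side");save("pics/s13.png",s["color"],(265,150,365,305),4)
H=np.array([.6404,-.1320,.137]);cx=np.array([np.cos(.137),np.sin(.137),0])
go(ctrl,H-.0957*cx+[0,0,.126+.073],levelR(.137))
E
```

```text
t 25.05 rotvec deg [-0.    0.1  -0.04] then shift cm [ 0.02 -2.4   0.25] | before-rot shift [ 0.02 -2.4   0.25] world [-0.0238 -0.0031 -0.0025]
```

View pics/s13.png

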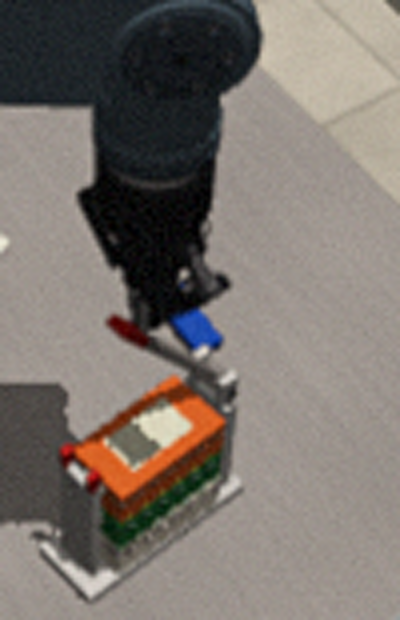

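{"fn": "move_arm", "kwargs": {
  "rows": "0 -1.2 0.1 0 0 0 0;0 -1.2 0.15 0 0 0 0;0 -0.83 0.8 0 0 0 0;0 -0.82 0.81 0 0 0 0;0 -0.7 0.91 0 0 0 0;0 -0.7 0.91 0 0 0 0;0 -0.57 1 0 0 0 0;0 -0.57 1 0 0 0 0;0 -0.43 1.07 0 0 0 0;0 -0.42 1.07 0 0 0 0;0 0 0 0 0 0 0"
}}

```text
time_s: 26.15
eef_pos: [0.4948, -0.1516, 0.2577]
eef_rot: [-0.001, 0.657, 0.754, -0.001]
wrist_force: [0.1, -0.4, -0.9]
opening: 0.0
```

```bash
python3 - <<'E'
from bench import ctrl
from h import *
s=ctrl.camera("side");save("pics/s14.png",s["color"],(255,200,345,305),6)
c=ctrl.camera("wrist");cv2.imwrite("pics/w14.png",c["color"])
H=np.array([.6404,-.1320,.137]);cx=np.array([np.cos(.137),np.sin(.137),0])
go(ctrl,H-.154*cx+[0,0,.005+.073],levelR(.137)); print(cur(ctrl)[2]["wrist_force"])
E
```

```text
t 26.25 rotvec deg [-0.06  0.06 -0.01] then shift cm [ 0.01 -0.82  4.45] | before-rot shift [ 0.02 -0.82  4.46] world [-0.0081 -0.001  -0.0445]
[-0.2921722   0.61640369  0.94336298]
```

View pics/s14.png

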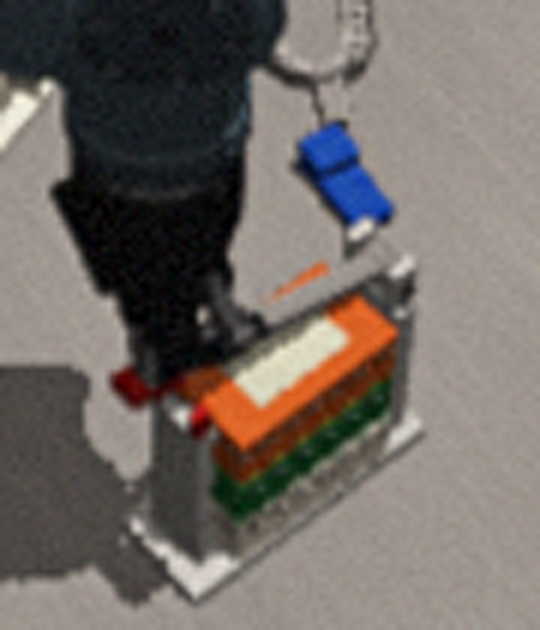

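View pics/w14.png

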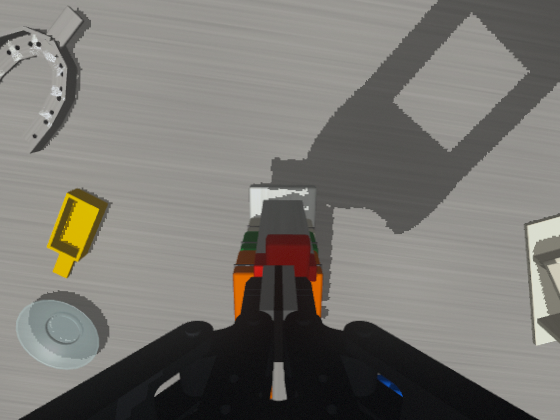

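{"fn": "move_arm", "kwargs": {
  "rows": "0 -0.3 0.8 0 0 0 0;0 -0.25 0.8 0 0 0 0;0 -0.15 0.8 0 0 0 0;0 -0.12 0.8 0 0 0 0;0 0 0.5 0 0 0 0;0 0 0.3 0 0 0 0;0 0 0 0 0 0 0"
}}

```text
time_s: 26.95
eef_pos: [0.4877, -0.1531, 0.2192]
eef_rot: [-0.0, 0.657, 0.754, -0.001]
wrist_force: [-0.2, -0.2, 0.2]
opening: -0.001
```

{"fn": "move_arm", "kwargs": {
  "rows": "0 0 0.2 0 0 0 0;0 0 0.1 0 0 0 0;0 0 0 0 0 0 0"
}}

```text
time_s: 27.25
eef_pos: [0.488, -0.1532, 0.2169]
eef_rot: [0.0, 0.657, 0.754, -0.001]
wrist_force: [-0.3, 0.3, -0.0]
opening: 0.004
```

{"fn": "move_arm", "kwargs": {
  "rows": "0 0 0.1 0 0 0 0;0 0 0.1 0 0 0 0;0 0 0 0 0 0 0"
}}

```text
time_s: 27.55
eef_pos: [0.4879, -0.1532, 0.2148]
eef_rot: [0.0, 0.657, 0.754, -0.001]
wrist_force: [0.6, 0.2, 0.1]
opening: -0.002
```

{"fn": "move_arm", "kwargs": {
  "rows": "0 0 0.1 0 0 0 0;0 0 0 0 0 0 0"
}}

```text
time_s: 27.75
eef_pos: [0.4879, -0.1533, 0.2145]
eef_rot: [0.0, 0.657, 0.754, -0.001]
wrist_force: [-2.2, 0.7, 5.8]
opening: 0.001
```

{"fn": "move_arm", "kwargs": {
  "rows": "0 0 0.1 0 0 0 0;0 0 0.1 0 0 0 0;0 0 0.1 0 0 0 0;0 0 0 0 0 0 0"
}}

```text
time_s: 28.15
eef_pos: [0.4881, -0.1534, 0.214]
eef_rot: [0.001, 0.657, 0.754, -0.001]
wrist_force: [-11.9, 4.6, 25.0]
opening: -0.003
```

```bash
python3 - <<'E'
from bench import ctrl
from h import *
s=ctrl.camera("side");save("pics/s15.png",s["color"],(255,200,345,305),6)
c=ctrl.camera("wrist");cv2.imwrite("pics/w15.png",c["color"]); print(cur(ctrl)[0],cur(ctrl)[2]["wrist_force"])
E
```

```text
[ 0.4880637  -0.1533528   0.21397187] [-11.93113162   4.15350937  25.9877865 ]
```

View pics/s15.png

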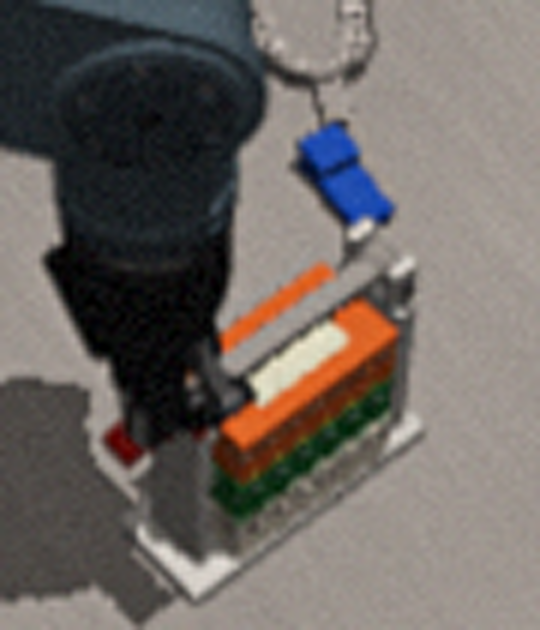

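{"fn": "move_arm", "kwargs": {
  "rows": "0 0 -0.5 0 0 0 0;0 0 -2 0 0 0 0;0 0 -3 0 0 0 0;0 0 -3 0 0 0 0;0 -3 -3 0 0 0 0;0 -3 -1 0 0 0 0;0 0 0 0 0 0 0;0 0 0 0 0 0 0"
}}

```text
time_s: 29.05
eef_pos: [0.4284, -0.1614, 0.3362]
eef_rot: [0.001, 0.657, 0.754, -0.0]
wrist_force: [0.4, 0.5, -0.3]
opening: 0.0
```

```bash
python3 - <<'E'
from bench import ctrl
from h import *
cs={n:ctrl.camera(n) for n in ("side","top","wrist")}
s=cs["side"]
H=np.array([.6404,-.1320,.137]);cx=np.array([np.cos(.137),np.sin(.137),0]);cy=np.array([-cx[1],cx[0],0])
def ov(c,box,f,name):
    l,t,r,b=box; im=cv2.resize(c["color"][t:b,l:r],None,fx=f,fy=f,interpolation=cv2.INTER_CUBIC)
    for th,col in ((0,(255,0,255)),(.06,(0,255,255))):
        e=-np.cos(th)*cx+np.array([0,0,np.sin(th)])
        n=np.array([0,0,np.cos(th)])+np.sin(th)*cx
        P=[H+a*e+w*cy+.005*n for a,w in ((.138,-.01),(.172,-.01),(.172,.01),(.138,.01))]
        uv=((proj(c,P)-[l,t]+.5)*f-.5).astype(np.int32)
        cv2.polylines(im,[uv],True,col,1)
    cv2.imwrite(name,im)
ov(s,(255,200,345,305),6,"pics/s16.png"); ov(cs["top"],(310,170,390,280),6,"pics/t16.png")
ov(cs["wrist"],(180,60,380,330),2.2,"pics/w16.png")
E
```

```text
(no output)
```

View pics/s16.png

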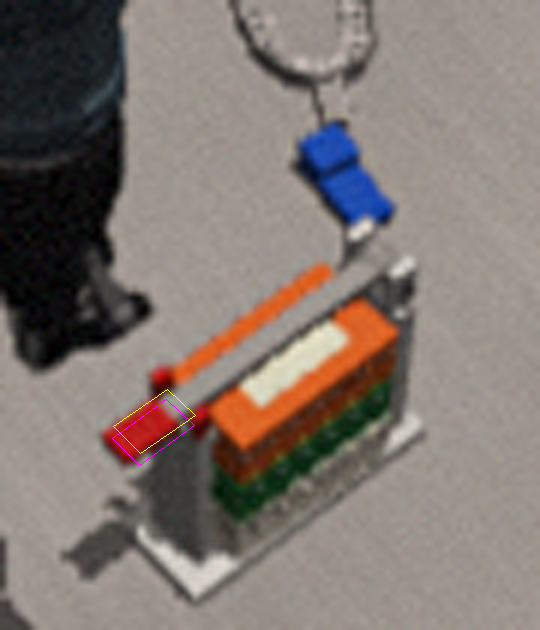

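View pics/w16.png

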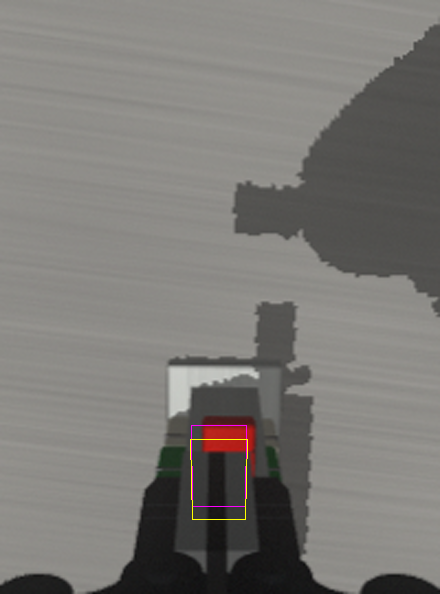

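```bash
python3 - <<'E'
from bench import ctrl
from h import *
s=ctrl.camera("side")
H=np.array([.6404,-.1320,.137]);cx=np.array([np.cos(.137),np.sin(.137),0]);cy=np.array([-cx[1],cx[0],0])
l,t,r,b=265,235,330,300;f=9
ims=[]
im=cv2.resize(s["color"][t:b,l:r],None,fx=f,fy=f,interpolation=cv2.INTER_CUBIC)
def dr(Ps,col,closed=True):
    uv=((proj(s,Ps)-[l,t]+.5)*f-.5).astype(np.int32); cv2.polylines(im,[uv],closed,col,1)
for th,col in ((0,(255,0,255)),(.06,(0,255,255))):
    e=-np.cos(th)*cx+np.array([0,0,np.sin(th)]); n=np.array([0,0,np.cos(th)])+np.sin(th)*cx
    dr([H+a*e+w*cy+.005*n for a,w in ((.0,-.007),(.138,-.007),(.138,-.01),(.172,-.01),(.172,.01),(.138,.01),(.138,.007),(0,.007))],col)
C=H-.066*cx-[0,0,.137]
dr([C+a*cx+w*cy+[0,0,.012] for a,w in((-.08,-.031),(.08,-.031),(.08,.031),(-.08,.031))],(255,255,0))
cv2.imwrite("pics/s17.png",im)
t_=ctrl.camera("top"); l,t,r,b=315,190,375,265; s=t_
im=cv2.resize(s["color"][t:b,l:r],None,fx=f,fy=f,interpolation=cv2.INTER_CUBIC)
for a0 in (0,):
    dr([H+a*-cx+w*cy+[0,0,.005] for a,w in ((.0,-.007),(.138,-.007),(.138,-.01),(.172,-.01),(.172,.01),(.138,.01),(.138,.007),(0,.007))],(255,0,255))
dr([C+a*cx+w*cy+[0,0,.012] for a,w in((-.08,-.031),(.08,-.031),(.08,.031),(-.08,.031))],(255,255,0))
cv2.imwrite("pics/t17.png",im)
E
```

```text
(no output)
```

View pics/s17.png

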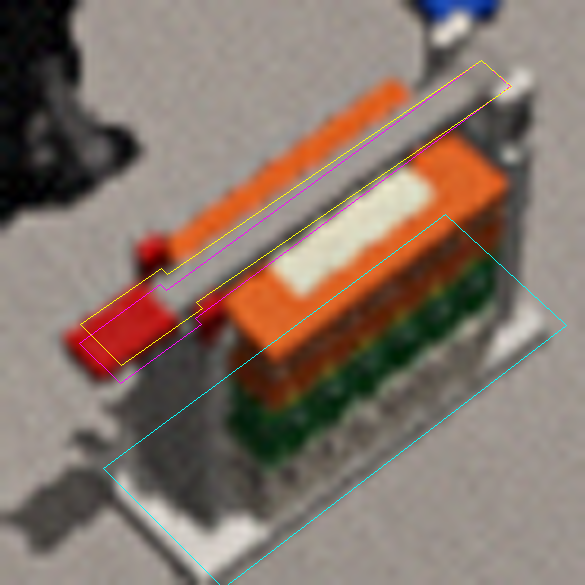

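View pics/t17.png

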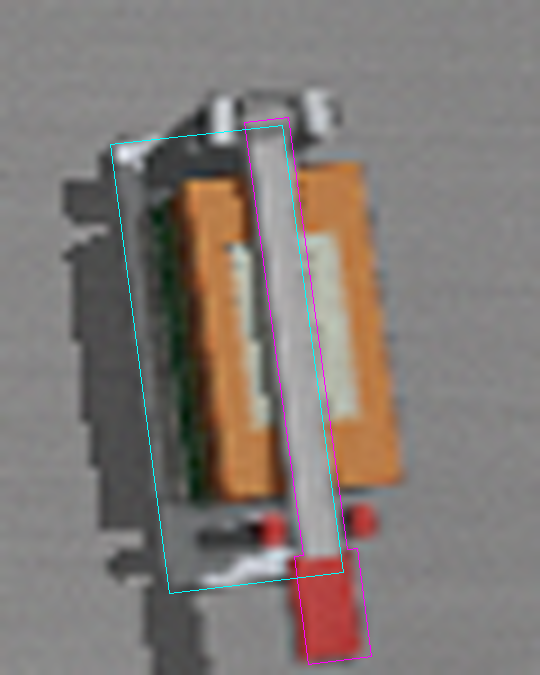

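```bash
python3 - <<'E'
from bench import ctrl
print(ctrl.hand_in())
E
```

```text
the job is handed in; nothing more can be done
None
```

The column is built and the job is handed in, at about 29 s of robot time. No verdict is reported, so what follows rests on my own last checks.

- **Column:** I set the green case from the cradle, not the larger look-alike lying flat, on the white case, then set the orange case on the green one. Both went down at contact forces of about 3–7 N. In the wrist view after each release, green was within about 1.5 mm of the white case and orange within about 2 mm of green. Both looked square, level and lid up.
- **Hold-down bar:** I pushed it over with closed fingers and pressed until it met a hard stop at about 26 N. The fingertips were then at z ≈ 0.141 m, against 0.142 m expected for a fully closed bar.
- **Clearance:** the gripper ended clear above and to the robot's side of the carrier. I did not knowingly touch the trays, dish, bite block or bowl, but I did not re-measure their positions.

**Checks that disagreed:** in the last side and wrist pictures the bar and tab lay a millimetre or two off my overlay. In the side view the base plate was offset about as much and the bar ran parallel to the closed position. I put it down to calibration and to my assuming the white case is centred in the carrier. I could not read the bar's joint angle directly.

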